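Clip the lap wheel's spindle

ROBOT

A 6-joint arm with a two-finger parallel gripper is mounted at the origin on the work surface. World frame = base frame: x ahead of the robot, y to its left, z up, the work surface at z = 0. Lengths are in mm, angles in rad, forces in N, time in s.
With the tool pointing down it reaches from about 350 to 850 mm from the base axis. Payload 8.1 kg.
Tool frame: the origin (TCP) lies at the centre of the arm's flange, where the gripper is bolted on; the fingertips stand 173 mm ahead of it and the grasp point (between the pads) lies 155 mm ahead of it (bot.tcp_to_grasp is the distance from the TCP to the grasp point, in mm); y points along the fingers, z is the direction in which the jaws open and shut, and the axes are right-handed (so a half turn about y gives the same grasp; the last joint's range is limited). The gripper opens to 85 mm and grips with 20 to 120 N. Pads are 22 mm wide; open, the fingers measure 114 mm over their backs; the gripper's body (76 mm by 85 mm) begins 54 mm behind the grasp point. The pads swing forward as they close: fully open they stand 13 mm farther back than shut.
Start: joints at [-1.225, 0.13, 1.488, -0, 1.523, -0.085], TCP at [250.579, -545.176, 404.692] pointing down, gripper open.
Joint ranges: [-2.96, 2.96], [-0.89, 2.26], [0.02, 2.5], [-1.34, 4.48], [0, 2.73], [-2.66, 2.66]. Speed limits (rad/s): [2.39, 2.39, 2.79, 3.14, 3.14, 3.14].

INTERFACE

Orientations are given as a unit quaternion [w, x, y, z].
In Python, from bench import bot gives the robot as it stands.
- The arm moves only by the shell command python3 -m inch 'ROWS' [FORCE]. ROWS is JSON, a list that holds one entry, the list of rows, each a list of 7 numbers: the opening, from 0 (shut) to 1 (fully open), then the shift along the tool's x, y, z scaled (see below), then the turn, a rotation vector about the tool's x, y, z scaled (see below). A call has 1 to 20 rows; each row shifts and turns the commanded pose from where the row before left it, along the tool's axes as they then stand; what a row does not reach is not made up. The controller multiplies each number of a shift by 7.5 cm and each number of a turn by 0.1 rad. A row lasts 1/12 s, in which the tool goes at most 41.7 mm and 7.16 degrees, less where a joint would pass 70% of its speed; a pose out of reach is approached as far as the arm can. A call with a number of a shift or a turn outside -1 to 1 is refused whole. A call with a gripper value outside its range is refused whole. The fingers move at their own pace and stop on an object; FORCE is the grip in N (left out, the last holds). Time passes only in rows, so rows that do not move let the fingers close. It gives the time, the measured TCP pose, the force and the opening at its end, in the units of the state.
- bot.read_state(): the state, without advancing time (a new reading comes with each control period).
- bot.grab_frame(name): name is "side" or "top" or "wrist"; returns a dict with "color" (384x512x3 uint8, blue, green, red), "range_z" (384x512 float32, mm along the optical axis (not along the pixel's ray), 0 where there is no reading), "fx", "fy", "cx", "cy" (pixels), "distortion" ([k1, k2, p1, p2, k3] as OpenCV has them; the pictures are not rectified), "world_from_camera" (4x4, takes a point from camera to world coordinates). Camera axes: x right, y down, z forward; pixel columns grow to the right and rows downward; lengths in mm; the calibration is good to about 2 mm. A picture is of the moment at which its call begins.
- bot.sign_off(): hands the job in, once; it reports no verdict.
The state is a dict: "t": time; "joint_pos": joint angles; "qd": joint speeds; "joint_torque": joint torques, N m; "ee_pos": TCP position; "ee_rot": TCP orientation; "ft_force": force on the tool from outside, world axes, zero at the start; "ft_torque": the same for the moment, N m; "width": finger opening in mm.
Only numpy, scipy, OpenCV 4.12 (cv2) and the standard library are available. Lean on these libraries where they do the work, as an engineer would, in place of code of your own. Each camera call takes 0.05 s, during which the arm holds its last target.

TASK

Swing open the green lid of the sloping organiser, take out the R-clip, and push its straight leg through the cross hole in the lap machine's spindle until the bow has sprung over the spindle; then let go. Leave the other lids shut and do not disturb the bowl, the jar or the brush.

Things in the scene. Friction and masses are not known exactly. Their poses are not given: they have to be found in the camera images.
- clip: R-clip, 140 mm long: orange grip block 44 x 24 x 16 mm (x, y, z), straight steel leg 6 mm thick along +x, springy bow beside it on +y. Origin: middle of the grip's underside; z up out of the face it lies on. It starts lying flat on the green compartment's sloping floor, leg pointing up-slope, grip at the lower end, 2 mm off the lower wall. 60 to 120 g. Hold it by the grip.
- clip_seat (a point): Point on the leg's axis (70, 0, 3) mm from the clip's origin, beside the top of the bow's arch; it belongs in the middle of the spindle hole when the clip is home. Axes as the clip's, x towards the leg's tip.
- clip_tip (a point): Tip of the straight leg, (118, 0, 3) mm from the clip's origin; the last 6 mm are thinned to 4 mm. Axes as the clip's.
- bow (a joint): How far the bow is sprung away from the leg, rad: 0 at rest, about 0.1 while riding over the spindle, stop at 0.3; it springs back. 5.6 mm wire; in clip axes it leaves the grip at y 9, arches to y 17 at x 70, dips to y 8.5 at x 85, flares to y 19 at its end x 103 mm. Pushing home takes about 3 to 10 N along the leg.
- box_green: Compartment under the green lid, an aluminium box on a foot, in any of the row's four places (92 mm apart, all alike; the others hold abrasive sticks). Origin: middle of the foot's underside, 12 mm above the table; x level, away from the robot; y left along the row; z up. The box is tipped 30 deg about y, far end high, so its mouth faces up and towards the robot.
- box_green_floor (a point): Middle of the green compartment's inner floor, axes tipped with the box: x up-slope, y along the row, z out of the mouth (30 deg from vertical, leaning to the robot). Inside 152 x 82 mm, 30 mm deep; walls and floor 4 mm. At the start the clip's origin is at about (-52, 0, 0) mm here, up to 4 mm off in y.
- lid_green_fin (a point): Grip point on the green lid's black fin: 24 mm along the slope, 10 mm thick (y), standing 30 mm out of the lid (lid 5 mm thick) near its lower end. The point is 7 mm under the fin's top, 23 mm out from the lid's face, 15 mm from its lower edge. Axes fixed to the lid: x to the hinge, y along it, z out of the lid; shut, z leans 30 deg from vertical to the robot.
- lid_green_hinge (a point): Middle of the green lid's hinge line, at the compartment's upper far edge, on the lid's underside. Axes as the fin point's, turning with the lid; opening is a positive turn about y. From here the fin point is at (-145, 0, 28) mm in lid axes.
- lid_green (a joint): Hinge of the green lid, rad: 0 shut, grows as it swings up and back to a stop at 1.65 (about square to the sloping case). Stiff hinge: the lid stays where it is left; 1 to 2 N at the fin moves it.
- lid_red (a joint): Hinge of the red lid, rad: 0 shut, grows as it swings up and back to a stop at 1.65 (about square to the sloping case). Stiff hinge: the lid stays where it is left; 1 to 2 N at the fin moves it.
- lid_blue (a joint): Hinge of the blue lid, rad: 0 shut, grows as it swings up and back to a stop at 1.65 (about square to the sloping case). Stiff hinge: the lid stays where it is left; 1 to 2 N at the fin moves it.
- lid_yellow (a joint): Hinge of the yellow lid, rad: 0 shut, grows as it swings up and back to a stop at 1.65 (about square to the sloping case). Stiff hinge: the lid stays where it is left; 1 to 2 N at the fin moves it.
- lid_red_fin (a point): The same grip point on the fin of the red lid (leave shut).
- lid_blue_fin (a point): The same grip point on the fin of the blue lid (leave shut).
- lid_yellow_fin (a point): The same grip point on the fin of the yellow lid (leave shut).
- lap: Lap machine, fixed: round housing 180 mm across, 50 mm high; copper wheel 150 mm across (top at 62 mm), hub 52 mm across (top at 72), steel spindle 24 mm across up to 108.5 mm. Origin under the spindle on the table, z up, x along the cross hole, roughly away from the robot. A fixed mast stands at (75, 90) mm here: 16 mm thick, 260 tall, head block 35 x 30 mm at 195 to 235 mm.
- spindle_hole (a point): Middle of the spindle's cross hole, 95 mm above the table: a level passage 9 mm wide and 9 mm high along this frame's x (z up), through the 24 mm spindle. The clip may come from either end.
- bowl: Bystander: loose clear bowl of stones, 90 mm across, 42 mm high; origin at the middle of its underside.
- jar: Bystander: loose jar with a red cap, 56 mm across, 100 mm high; origin at the middle of its underside.
- brush: Bystander: loose brush, 150 mm long, lying flat on the table along its x; origin under its middle.

How it is judged:
By the outcome, as a careful person would: the job done as asked, in the order asked, and still so for the second after the job is handed in, with the robot touching nothing.
It also fails if it takes over 59 s, if anything falls off the work surface, if the arm or the gripper's body presses on something with over 40 N, if the wrist force passes 120 N, or if a joint passes its speed limit or range.

## Working session

There is one attempt and no reset: what is moved stays moved. The work goes in short steps, Python scripts to look and compute and a shell command to move; the robot and the scene stay as the last step left them, time stands still between calls to the robot, and variables do not carry over. Pictures are saved under pics/ and viewed, and the job is handed in when it is done.

```bash
ls; mkdir -p pics; cat > h.py <<'E'
import numpy as np,cv2
from bench import bot
def snap(n,f):
    d=bot.grab_frame(n); cv2.imwrite('pics/'+f+'.png',d['color']); np.savez('pics/'+f+'.npz',**{k:np.array(v) for k,v in d.items()}); return d
E
python3 - <<'E'
from h import *
for n in ['side','top','wrist']:
    d=snap(n,n+'0'); print(n,d['fx'],d['cx'],d['cy'],d['distortion'],np.round(d['world_from_camera'],3).tolist())
s=bot.read_state(); print(s)
E
```

```text
pics
side 374.9387078668473 251.93921530067192 187.23656493092685 [-0.08325386  0.          0.          0.          0.        ] [[0.981, -0.136, 0.139, 401.83], [-0.194, -0.651, 0.734, -645.88], [-0.009, -0.746, -0.665, 672.195], [0.0, 0.0, 0.0, 1.0]]
top 348.7769094105525 254.05213579132575 189.75882404586633 [-0.05150704  0.          0.          0.          0.        ] [[-0.0, -0.986, 0.167, 359.242], [-1.0, -0.001, -0.005, -17.328], [0.005, -0.167, -0.986, 1031.482], [0.0, 0.0, 0.0, 1.0]]
wrist 288.5806924885006 252.2890223735514 186.87029234017785 [-0.0343199  0.         0.         0.         0.       ] [[0.419, -0.868, -0.269, 318.201], [-0.908, -0.4, -0.122, -514.028], [-0.002, 0.295, -0.955, 372.715], [0.0, 0.0, 0.0, 1.0]]
{'t': 0.15, 'joint_pos': array([-1.22542865e+00,  1.30997514e-01,  1.48901729e+00, -2.73697369e-05,
        1.52297540e+00, -8.54088163e-02]), 'qd': array([ 0.00046621, -0.00282065, -0.00406135, -0.00063569,  0.00087048,
       -0.00063251]), 'joint_torque': array([-5.90705458e-04, -5.70064545e+01, -5.01158524e+01, -3.87682339e-04,
        9.52075847e-03, -2.26616379e-05]), 'ee_pos': array([ 250.50001088, -545.02281749,  403.88585606]), 'ee_rot': array([ 0.15105441, -0.15120166,  0.69125643, -0.69027905]), 'ft_force': array([-0.17094419,  0.35306195, -0.05114948]), 'ft_torque': array([ 0.00939842, -0.02976507, -0.04751032]), 'width': 85.64841725835527}
```

View pics/side0.png

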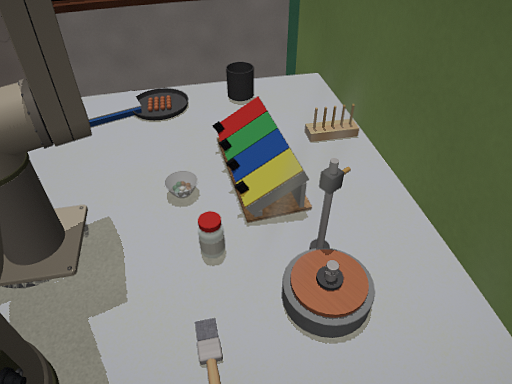

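View pics/top0.png

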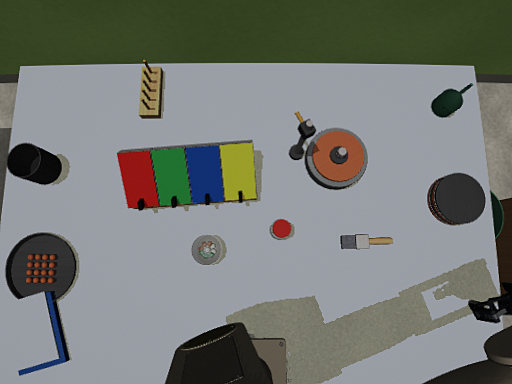

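Green is the second lid from the left (top picture about (170,177), fin (174,202)). The spindle is at (341,153), the mast head at (307,128), the jar at (282,229), and the bowl at (208,250).

```bash
cat >> h.py <<'E'
def load(f): return dict(np.load('pics/'+f+'.npz'))
def cloud(d):
    h,w=d['range_z'].shape
    K=np.array([[d['fx'],0,d['cx']],[0,d['fy'],d['cy']],[0,0,1.]])
    v,u=np.mgrid[0:h,0:w]
    p=cv2.undistortPoints(np.stack([u,v],-1).reshape(-1,1,2).astype(float),K,np.array(d['distortion'])).reshape(h,w,2)
    z=d['range_z'].astype(float)
    P=np.dstack([p[...,0]*z,p[...,1]*z,z])
    T=np.array(d['world_from_camera']); W=P@T[:3,:3].T+T[:3,3]
    W[z==0]=np.nan
    return W
E
cat > m.py <<'E'
from h import *
for n in ['top','side']:
    d=load(n+'0'); W=cloud(d); hsv=cv2.cvtColor(d['color'],cv2.COLOR_BGR2HSV)
    H,S,V=[hsv[...,i].astype(int) for i in range(3)]
    X,Y,Z=W[...,0],W[...,1],W[...,2]
    org=(X>350)&(X<720)&(Y>-50)&(Y<420)&(Z>15)
    for nm,lo,hi in [('green',45,80),('blue',105,125),('yellow',22,35),('red',-1,8)]:
        m=org&(H>lo)&(H<hi)&(S>120)&(V>40)&(Z>50)
        m=cv2.erode(m.astype(np.uint8),np.ones((3,3)))>0
        q=W[m]; 
        if len(q)<20: print(n,nm,len(q)); continue
        c=np.median(q,0); u,s,vt=np.linalg.svd(q-q.mean(0),full_matrices=False)
        nn=vt[2]*np.sign(vt[2][2]); print(n,nm,len(q),q.mean(0).round(1),'n',nn.round(3),'long',vt[0].round(3),'rms',(s/np.sqrt(len(q))).round(1),'x',q[:,0].min().round(),q[:,0].max().round(),'y',q[:,1].min().round(),q[:,1].max().round(),'z',q[:,2].min().round(),q[:,2].max().round())
    m=org&(V<45)&(Z>60)
    k,l,st,ce=cv2.connectedComponentsWithStats(m.astype(np.uint8))
    for i in range(1,k):
        if st[i,4]>8: print(n,'black',ce[i].round(1),st[i,4],np.nanmedian(W[l==i],0).round(1),np.nanmax(W[l==i],0).round(),np.nanmin(W[l==i],0).round())
    m=(H<14)&(S>100)&(V>80)&(X>350)&(Y<-50)&(Z>50)&(Z<75)
    q=W[m]; print(n,'wheel',len(q),q.mean(0),q.min(0),q.max(0)); c2=cv2.minEnclosingCircle(q[:,:2].astype(np.float32)); print(c2)
    c=np.array(c2[0]); near=(np.hypot(X-c[0],Y-c[1])<25)&(Z>98)
    print(n,'spindle',near.sum(),W[near].mean(0),W[near].min(0),W[near].max(0))
    mh=(np.hypot(X-c[0],Y-c[1])<160)&(Z>180); print(n,'mast head',mh.sum(),np.median(W[mh],0),W[mh].min(0),W[mh].max(0))
    mh=(np.hypot(X-c[0],Y-c[1])<160)&(Z>240); print(n,'mast top',mh.sum(),np.median(W[mh],0) if mh.any() else 0)
    tb=(abs(Z)<15)&(X>300)&(X<700); print('table z',np.median(Z[tb]))
E
python3 m.py
```

```text
top green 1487 [555.3 204.9  98.3] n [-0.497 -0.038  0.867] long [-0.863 -0.088 -0.498] rms [42.8 23.9  1.6] x 486.0 622.0 y 159.0 250.0 z 57.0 137.0
top blue 1521 [564.2 112.4  99.4] n [-0.498 -0.039  0.867] long [-0.864 -0.067 -0.499] rms [43.  24.1  1.6] x 491.0 630.0 y 67.0 158.0 z 57.0 137.0
top yellow 1528 [571.   21.7  99.2] n [-0.499 -0.037  0.866] long [-0.861 -0.094 -0.5  ] rms [43.3 24.2  1.6] x 500.0 635.0 y -25.0 67.0 z 56.0 138.0
top red 1455 [549.7 296.1  99.3] n [-0.498 -0.042  0.866] long [-0.864 -0.066 -0.5  ] rms [43.  23.6  1.6] x 477.0 613.0 y 252.0 340.0 z 56.0 138.0
top black [240.1 196.2] 33 [500.6  16.   89. ] [517.  19.  98.] [486.  11.  76.]
top black [207.  198.8] 46 [493.4 105.9  89.1] [509. 115.  97.] [480. 101.  69.]
top black [173.8 201.3] 59 [487.2 197.   87. ] [504. 204.  96.] [471. 193.  60.]
top black [140.7 204. ] 60 [479.4 288.   85.9] [496. 295.  98.] [466. 286.  63.]
top wheel 1765 [ 622.41843444 -263.70239903   62.74765734] [ 393.47969746 -337.66989686   50.48852285] [698.20892664 -71.68719869  74.28607537]
((539.8507690429688, -199.71131896972656), 185.9662322998047)m.py:21: RuntimeWarning: Mean of empty slice.
  print(n,'spindle',near.sum(),W[near].mean(0),W[near].min(0),W[near].max(0))
  ret = um.true_divide(
Traceback (most recent call last):
  File "m.py", line 21, in <module>
    print(n,'spindle',near.sum(),W[near].mean(0),W[near].min(0),W[near].max(0))
                                                 ~~~~~~~~~~~^^^
ValueError: zero-size array to reduction operation minimum which has no identity
```

```bash
python3 - <<'E'
from h import *
d=load('side0'); c=cv2.resize(d['color'][230:350,260:400],None,fx=5,fy=5,interpolation=cv2.INTER_CUBIC); cv2.imwrite('pics/lapz.png',c)
d=load('side0'); c=cv2.resize(d['color'][80:220,195:335],None,fx=4,fy=4,interpolation=cv2.INTER_CUBIC); cv2.imwrite('pics/orgz.png',c)
E
```

```text
(no output)
```

View pics/lapz.png

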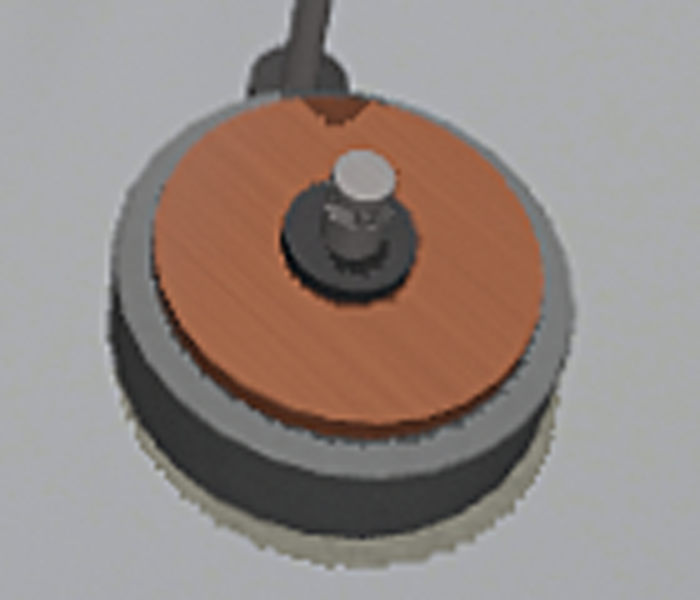

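View pics/orgz.png

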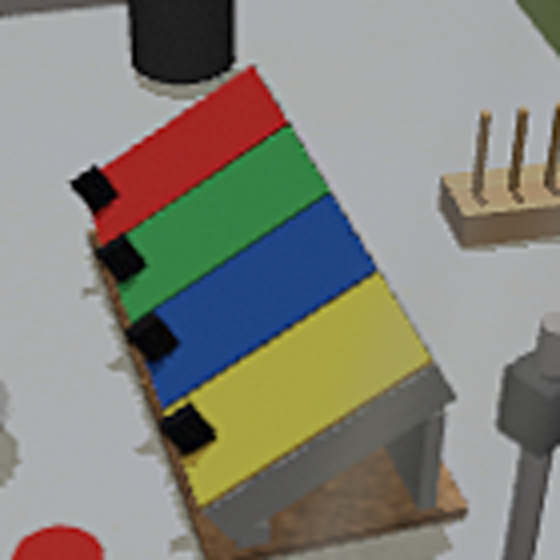

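The lap close-up shows the spindle with a flat top, and the hole just below it is not resolved. All four lids are shut.

```bash
cat > m2.py <<'E'
from h import *
for n in ['top','side']:
    d=load(n+'0'); W=cloud(d); hsv=cv2.cvtColor(d['color'],cv2.COLOR_BGR2HSV)
    H,S,V=[hsv[...,i].astype(int) for i in range(3)]
    X,Y,Z=W[...,0],W[...,1],W[...,2]
    m=(H<14)&(S>100)&(V>80)&(X>500)&(Y<-150)&(Y>-400)&(Z>52)&(Z<75)
    q=W[m]; c2=cv2.minEnclosingCircle(q[:,:2].astype(np.float32)); print(n,'wheel',c2,np.median(q[:,2]))
    c=np.array(c2[0]); near=(np.hypot(X-c[0],Y-c[1])<35)&(Z>98)&(Z<120)
    if near.any(): print(n,'spindle',near.sum(),W[near].mean(0).round(1),W[near].min(0).round(1),W[near].max(0).round(1))
    mh=(np.hypot(X-c[0],Y-c[1])<170)&(Z>195); print(n,'mast head',mh.sum(),np.median(W[mh],0).round(1),W[mh].min(0).round(1),W[mh].max(0).round(1))
    mh=(np.hypot(X-c[0],Y-c[1])<170)&(Z>245); print(n,'mast top',mh.sum(),W[mh].mean(0).round(1))
    mh=(np.hypot(X-c[0],Y-c[1])<170)&(Z>15)&(Z<40); print(n,'mast base?',mh.sum(),W[mh].mean(0).round(1))
    for nm,b in [('jar',(400,520,-120,0)),('bowl',(300,470,20,200)),('brush',(350,470,-380,-120))]:
        mm=(X>b[0])&(X<b[1])&(Y>b[2])&(Y<b[3])&(Z>8); q=W[mm]; print(n,nm,len(q),q.min(0).round(),q.max(0).round())
    tb=(abs(Z)<15)&(X>300)&(X<700); print('table z',np.median(Z[tb]))
    if n=='side':
      org=(X>350)&(X<720)&(Y>-50)&(Y<420)&(Z>15)
      for nm,lo,hi in [('green',45,80),('blue',105,125),('yellow',22,35),('red',-1,8)]:
        m=org&(H>lo)&(H<hi)&(S>120)&(V>40)&(Z>50)
        m=cv2.erode(m.astype(np.uint8),np.ones((3,3)))>0
        q=W[m]; u,s,vt=np.linalg.svd(q-q.mean(0),full_matrices=False)
        nn=vt[2]*np.sign(vt[2][2]); print(n,nm,len(q),q.mean(0).round(1),'n',nn.round(3),'x',q[:,0].min().round(),q[:,0].max().round(),'y',q[:,1].min().round(),q[:,1].max().round(),'z',q[:,2].min().round(),q[:,2].max().round())
      m=org&(V<45)&(Z>60)
      k,l,st,ce=cv2.connectedComponentsWithStats(m.astype(np.uint8))
      for i in range(1,k):
        if st[i,4]>8: print(n,'black',ce[i].round(1),st[i,4],np.nanmedian(W[l==i],0).round(1),np.nanmax(W[l==i],0).round(),np.nanmin(W[l==i],0).round())
E
python3 m2.py
```

```text
top wheel ((626.0110473632812, -264.83355712890625), 76.52870178222656) 62.74843843649114
top spindle 66 [ 624.  -263.   108.1] [ 613.4 -275.7   98.6] [ 636.  -251.9  113.7]
top mast head 302 [ 644.2 -143.2  233.8] [ 627.2 -168.6  197.8] [ 691.1 -122.5  263.9]
top mast top 51 [ 647.1 -148.   258.1]
top mast base? 242 [ 605.8 -181.5   24.5]
top jar 360 [ 400. -118.    9.] [519.  -2. 105.]
top bowl 769 [314.  70.   8.] [400. 155.  46.]
top brush 468 [ 360. -380.    9.] [ 416. -121.  100.]
table z 0.6153485960472835
side wheel ((623.190185546875, -265.1587219238281), 75.46894836425781) 62.15902769381353
side spindle 142 [ 621.9 -266.9  107.1] [ 610.8 -277.    98. ] [ 634.4 -253.9  110.4]
side mast head 641 [ 642.  -157.4  226.8] [ 624.4 -171.2  195.7] [ 692.6 -127.1  261.1]
side mast top 99 [ 645.1 -153.2  255.1]
side mast base? 689 [ 597.1 -297.5   26.8]
side jar 748 [ 400. -120.    8.] [520.  -0. 102.]
side bowl 712 [314.  67.   8.] [402. 159.  44.]
side brush 1323 [ 357. -380.    8.] [ 429. -120.  100.]
table z -0.012916991731174221
side green 808 [557.1 200.4  99.4] n [-0.501 -0.035  0.865] x 488.0 620.0 y 155.0 246.0 z 56.0 135.0
side blue 978 [564.8 107.9  99.8] n [-0.499 -0.038  0.866] x 495.0 626.0 y 68.0 155.0 z 57.0 136.0
side yellow 1295 [571.8  18.4  99.9] n [-0.499 -0.037  0.866] x 501.0 634.0 y -25.0 64.0 z 57.0 135.0
side red 620 [551.  293.5 100. ] n [-0.507 -0.03   0.862] x 482.0 612.0 y 252.0 336.0 z 57.0 136.0
side black [218.1 127. ] 67 [480.2 287.   80. ] [494. 292.  94.] [466. 283.  60.]
side black [224.7 144.5] 80 [486.8 195.7  79.2] [502. 206.  94.] [471. 192.  61.]
side black [232.4 164. ] 97 [493.8 104.1  81.1] [508. 136.  95.] [478. 100.  63.]
side black [241.2 187.1] 101 [499.8  11.9  80.9] [517.  19.  96.] [485.   8.  61.]
```

```bash
cat >> h.py <<'E'
from scipy.spatial.transform import Rotation as Ro
psi=0.0763
xh=np.array([np.cos(psi),np.sin(psi),0]); yh=np.array([-np.sin(psi),np.cos(psi),0]); zh=np.array([0,0,1.])
c30,s30=np.cos(np.pi/6),.5
X=c30*xh+s30*zh; N=-s30*xh+c30*zh
hinge=np.array([624,208.2,132.5])
def st():
    s=bot.read_state(); q=s['ee_rot']; return s,Ro.from_quat([q[1],q[2],q[3],q[0]]),np.array(s['ee_pos'])
def tool(xd,zd):
    xd=xd/np.linalg.norm(xd); zd=zd-xd*(zd@xd); zd/=np.linalg.norm(zd)
    return Ro.from_matrix(np.stack([xd,np.cross(zd,xd),zd],1))
def plan(Rt,grasp,L=155.):
    """turn first, then shift in the turned axes"""
    s,R,p=st(); rv=(R.inv()*Rt).as_rotvec(); tcp=grasp-L*Rt.as_matrix()[:,0]
    sh=Rt.as_matrix().T@(tcp-p); sh0=R.as_matrix().T@(tcp-p)
    print('t',round(s['t'],2),'turn total (/0.1)',(rv/.1).round(2),'|deg|',np.degrees(np.linalg.norm(rv)).round(1),'shift after (/75)',(sh/75).round(3),'mm',sh.round(1),'| shift before (/75)',(sh0/75).round(3), 'tcp',tcp.round(1))
E
python3 - <<'E'
from h import *
s,R,p=st(); print(R.as_matrix().round(3))
fin=hinge-145*X+28*N; print('fin',fin)
for sg in (1,-1): plan(tool(-N,sg*yh),fin+120*N)
E
```

```text
[[-0.909 -0.     0.418]
 [-0.418  0.001 -0.909]
 [-0.    -1.    -0.001]]
fin [484.83239675 197.56085793  84.24871131]
t 0.15 turn total (/0.1) [-14.11 -24.45   2.51] |deg| 162.4 shift after (/75) [ 1.959 -1.221  9.634] mm [146.9 -91.5 722.6] | shift before (/75) [-5.254  1.099 -8.327] tcp [347.7 187.1 322.4]
t 0.15 turn total (/0.1) [ 3.71  2.12 20.69] |deg| 121.0 shift after (/75) [ 1.959  1.221 -9.634] mm [ 146.9   91.5 -722.6] | shift before (/75) [-5.254  1.099 -8.327] tcp [347.7 187.1 322.4]
```

```bash
cat >> h.py <<'E'
def tool(yd,zd):
    yd=yd/np.linalg.norm(yd); zd=zd-yd*(zd@yd); zd/=np.linalg.norm(zd)
    return Ro.from_matrix(np.stack([np.cross(yd,zd),yd,zd],1))
def plan(Rt,grasp,L=155.):
    s,R,p=st(); rv=(R.inv()*Rt).as_rotvec(); tcp=grasp-L*Rt.as_matrix()[:,1]
    sh=Rt.as_matrix().T@(tcp-p); sh0=R.as_matrix().T@(tcp-p)
    print('t',round(s['t'],2),'turn total (/0.1)',(rv/.1).round(2),'|deg|',np.degrees(np.linalg.norm(rv)).round(1),'shift after (/75)',(sh/75).round(3),'mm',sh.round(1),'| shift before (/75)',(sh0/75).round(3), 'tcp',tcp.round(1),'grasp now',(p+L*R.as_matrix()[:,1]).round(1))
E
python3 - <<'E'
from h import *
s,R,p=st()
fin=hinge-145*X+28*N; print('fin',fin, bot.tcp_to_grasp)
for sg in (1,-1): plan(tool(-N,sg*yh),fin+120*N)
E
```

```text
fin [484.83239675 197.56085793  84.24871131] 154.70000000000002
t 0.15 turn total (/0.1) [  7.24 -27.01  -1.32] |deg| 160.4 shift after (/75) [1.221 1.959 9.634] mm [ 91.5 146.9 722.6] | shift before (/75) [-5.254  1.099 -8.327] tcp [347.7 187.1 322.4] grasp now [ 250.4 -544.8  248.9]
t 0.15 turn total (/0.1) [0.94 3.46 5.18] |deg| 36.1 shift after (/75) [-1.221  1.959 -9.634] mm [ -91.5  146.9 -722.6] | shift before (/75) [-5.254  1.099 -8.327] tcp [347.7 187.1 322.4] grasp now [ 250.4 -544.8  248.9]
```

```bash
python3 -m inch '[[[1,-0.2,0,-0.18,0,0,0],[1,-0.355,-0.02,-0.32,0,0,0],[1,-0.355,-0.02,-0.32,0,0,0],[1,-0.355,-0.02,-0.32,0,0,0],[1,-0.355,-0.02,-0.32,0,0,0],[1,-0.355,-0.02,-0.32,0,0,0],[1,-0.355,-0.02,-0.32,0,0,0],[1,-0.355,-0.02,-0.32,0,0,0],[1,-0.355,-0.02,-0.32,0,0,0],[1,-0.355,-0.02,-0.32,0,0,0],[1,-0.355,-0.02,-0.32,0,0,0],[1,-0.355,-0.02,-0.32,0,0,0],[1,0,0,0,0.157,0.577,0.863],[1,0,0,0,0.157,0.577,0.863],[1,0,0,0,0.157,0.577,0.863],[1,0,0,0,0.157,0.577,0.863],[1,0,0,0,0.157,0.577,0.863],[1,0,0,0,0.157,0.577,0.863]]]' 20; python3 - <<'E'
from h import *
fin=hinge-145*X+28*N
plan(tool(-N,-yh),fin+120*N)
E
```

```text
t: 1.65
ee_pos: [414.4, -164.4, 421.2]
ee_rot: [0.209, 0.159, 0.689, -0.676]
ft_force: [-0.6, 1.2, 0.5]
width: 85.1
t 1.65 turn total (/0.1) [-0.02 -0.02 -0.04] |deg| 0.3 shift after (/75) [ 1.116  0.876 -4.741] mm [  83.7   65.7 -355.6] | shift before (/75) [ 1.131  0.862 -4.74 ] tcp [347.7 187.1 322.4] grasp now [ 492.2 -158.8  287.2]
```

```bash
python3 -m inch '[[[1,0.05,0.04,-0.2,0,0,0],[1,0.093,0.072,-0.395,0,0,0],[1,0.093,0.072,-0.395,0,0,0],[1,0.093,0.072,-0.395,0,0,0],[1,0.093,0.072,-0.395,0,0,0],[1,0.093,0.072,-0.395,0,0,0],[1,0.093,0.072,-0.395,0,0,0],[1,0.093,0.072,-0.395,0,0,0],[1,0.093,0.072,-0.395,0,0,0],[1,0.093,0.072,-0.395,0,0,0],[1,0.093,0.072,-0.395,0,0,0],[1,0.093,0.072,-0.395,0,0,0],[1,0.043,0.032,-0.195,0,0,0],[1,0,0,0,0,0,0],[1,0,0,0,0,0,0]]]'; python3 - <<'E'
from h import *
fin=hinge-145*X+28*N
plan(tool(-N,-yh),fin+120*N); snap('wrist','w1'); snap('top','t1')
print(bot.read_state()['joint_pos'])
E
```

```text
t: 2.9
ee_pos: [346.9, 187.5, 322.1]
ee_rot: [0.21, 0.155, 0.689, -0.676]
ft_force: [-0.2, 0.0, -0.3]
width: 85.3
t 2.9 turn total (/0.1) [-0.01  0.04  0.02] |deg| 0.2 shift after (/75) [-0.011  0.002  0.006] mm [-0.8  0.1  0.4] | shift before (/75) [-0.011  0.002  0.006] tcp [347.7 187.1 322.4] grasp now [424.  193.3 187.8]
[ 0.45213758 -0.71083915  2.36812158 -0.221198    1.00326026  2.01992798]
```

View pics/w1.png

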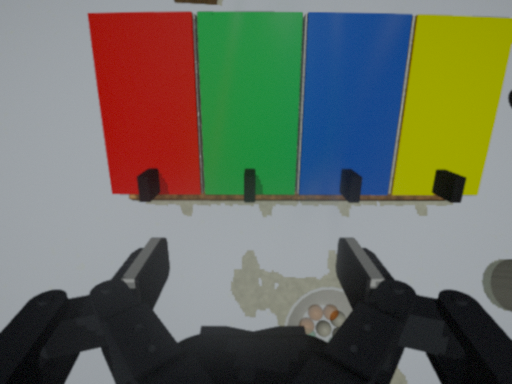

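The green lid (200–302, 13–195), its fin at (250,185), and the bowl below between the fingers are all visible. I'll refine the fin position from this closer view.

```bash
python3 - <<'E'
from h import *
d=load('w1'); W=cloud(d); hsv=cv2.cvtColor(d['color'],cv2.COLOR_BGR2HSV)
H,S,V=[hsv[...,i].astype(int) for i in range(3)]
L=(W-hinge)@np.stack([X,yh,N],1)
for nm,lo,hi in [('red',-1,8),('green',45,80),('blue',105,125),('yellow',22,35)]:
    m=(H>lo)&(H<hi)&(S>120)&(V>40); m[230:]=0
    q=L[m]; q=q[~np.isnan(q[:,0])]
    mid=q[(q[:,0]>-120)&(q[:,0]<-20)]
    print(nm,len(q),'lidx',np.percentile(q[:,0],[.5,99.5]).round(1),'y',np.percentile(mid[:,1],[.5,99.5]).round(1),'h',np.median(q[:,2]).round(1))
m=((V<50)&(np.arange(384)[:,None]<215)&(np.arange(384)[:,None]>160)).astype(np.uint8)
k,l,stt,ce=cv2.connectedComponentsWithStats(m)
for i in range(1,k):
    if stt[i,4]>60:
        q=L[l==i]; top=q[q[:,2]>30]; print(ce[i].round(),stt[i],np.nanmedian(q,0).round(1),'top',len(top),top.mean(0).round(1) if len(top) else 0,np.nanpercentile(q[:,2],99).round(1), np.nanpercentile(top,[2,98],axis=0).round(1).tolist() if len(top) else 0)
E
```

```text
red 17026 lidx [-161.    -3.8] y [ 50.9 137.2] h 5.4
green 17545 lidx [-160.4   -4. ] y [-41.  46.] h 5.3
blue 16935 lidx [-160.2   -3.7] y [-132.1  -45.9] h 5.3
yellow 16045 lidx [-161.    -3.5] y [-223.9 -137.1] h 5.2
[148. 185.] [139 170  20  31 514] [-145.5   90.4   33. ] top 297 [-146.    93.    34.7] 36.9 [[-157.4, 89.5, 30.3], [-135.1, 97.5, 36.8]]
[249. 181.] [245 170   9  30 159] [-138.3    2.7   34.7] top 122 [-141.9    2.7   34.9] 36.7 [[-154.2, -0.7, 31.2], [-134.9, 6.1, 36.5]]
[351. 185.] [343 170  18  31 419] [-143.7  -86.1   34.5] top 296 [-145.2  -87.6   34.6] 36.5 [[-156.3, -92.6, 30.2], [-135.0, -83.8, 36.3]]
[448. 186.] [433 171  32  31 736] [-145.8 -176.8   27.7] top 335 [-146.  -179.1   34.4] 36.4 [[-157.2, -184.5, 30.4], [-135.5, -175.5, 36.4]]
```

```bash
sed -i 's/^hinge=.*/hinge=np.array([624,208.2,132.5])+2.0*yh/' h.py; python3 -m inch '[[[0.6,0,0.1,-0.02,0,0,0],[0.5,0,0.2,0,0,0,0],[0.5,0,0.3,0,0,0,0],[0.5,0,0.3,0,0,0,0],[0.5,0,0.3,0,0,0,0],[0.5,0,0.25,0,0,0,0],[0.5,0,0.12,0,0,0,0],[0.5,0,0,0,0,0,0],[0.5,0,0,0,0,0,0]]]'; python3 - <<'E'
from h import *
fin=hinge-145*X+28*N
plan(tool(-N,-yh),fin+2*N); snap('wrist','w2')
E
```

```text
t: 3.75
ee_pos: [406.3, 191.6, 220.2]
ee_rot: [0.208, 0.157, 0.689, -0.677]
ft_force: [-0.6, 0.3, 0.2]
width: 42.3
t 3.75 turn total (/0.1) [-0.03 -0.01  0.01] |deg| 0.2 shift after (/75) [-0.003  0.001 -0.026] mm [-0.2  0.1 -2. ] | shift before (/75) [-0.003  0.001 -0.026] tcp [406.4 193.6 220.2] grasp now [483.4 197.   85.8]
```

View pics/w2.png

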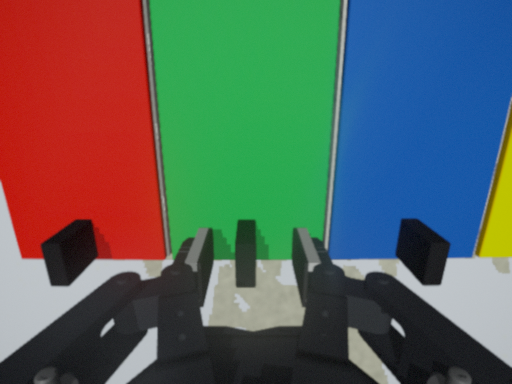

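The green fin (246,250) stands between the pads (212 and 293), about 2 mm off centre. I'll correct this and close.

```bash
python3 -m inch '[[[0.4,0,0,-0.025,0,0,0],[0,0,0,0,0,0,0],[0,0,0,0,0,0,0],[0,0,0,0,0,0,0],[0,0,0,0,0,0,0],[0,0,0,0,0,0,0],[0,0,0,0,0,0,0]]]' 35; python3 - <<'E'
from h import *
fin=hinge-145*X+28*N
plan(tool(-N,-yh),fin+2*N)
g=-145*X+30*N
s,R,p=st(); Rm=R.as_matrix(); print(s['ft_force'])
# arc displacement in fixed tool axes (tool not turned)
prev=g
for k in range(1,17):
    a=k*0.1
    q=Ro.from_rotvec(a*yh).apply(g); print(round(a,2),((Rm.T@(q-prev))/75).round(3),'cum mm',(q-g).round()); prev=q
E
```

```text
t: 4.38
ee_pos: [406.2, 194.8, 221.8]
ee_rot: [0.21, 0.157, 0.689, -0.676]
ft_force: [-4.6, -1.1, 6.3]
width: 9.0
t 4.38 turn total (/0.1) [-0.01  0.01 -0.02] |deg| 0.1 shift after (/75) [0.009 0.019 0.016] mm [0.7 1.4 1.2] | shift before (/75) [0.009 0.019 0.016] tcp [406.4 193.6 220.2] grasp now [483.7 200.6  87.6]
[-4.58946854 -1.11486686  6.32116392]
0.1 [-0.05  -0.191  0.   ] cum mm [-4. -0. 14.]
0.2 [-0.069 -0.185  0.   ] cum mm [-6. -0. 29.]
0.3 [-0.087 -0.177  0.   ] cum mm [-7. -1. 44.]
0.4 [-0.104 -0.168  0.   ] cum mm [-7. -1. 58.]
0.5 [-0.12  -0.156  0.   ] cum mm [-5. -0. 73.]
0.6 [-0.135 -0.144  0.   ] cum mm [-2. -0. 87.]
0.7 [-0.149 -0.129  0.   ] cum mm [  3.   0. 101.]
0.8 [-0.161 -0.114  0.   ] cum mm [  9.   1. 115.]
0.9 [-0.172 -0.097  0.   ] cum mm [ 17.   1. 128.]
1.0 [-0.181 -0.08   0.   ] cum mm [ 25.   2. 140.]
1.1 [-0.188 -0.061  0.   ] cum mm [ 35.   3. 151.]
1.2 [-0.193 -0.042  0.   ] cum mm [ 46.   4. 161.]
1.3 [-0.196 -0.023  0.   ] cum mm [ 58.   4. 170.]
1.4 [-0.197 -0.003  0.   ] cum mm [ 71.   5. 177.]
1.5 [-0.197  0.017  0.   ] cum mm [ 84.   6. 183.]
1.6 [-0.194  0.036  0.   ] cum mm [ 98.   7. 188.]
```

```bash
python3 -m inch '[[[0,-0.025,-0.095,0,0,0,0],[0,-0.025,-0.095,0,0,0,0],[0,-0.034,-0.092,0,0,0,0],[0,-0.034,-0.092,0,0,0,0],[0,-0.043,-0.088,0,0,0,0],[0,-0.043,-0.088,0,0,0,0],[0,-0.052,-0.084,0,0,0,0],[0,-0.052,-0.084,0,0,0,0],[0,-0.06,-0.078,0,0,0,0],[0,-0.06,-0.078,0,0,0,0],[0,-0.067,-0.072,0,0,0,0],[0,-0.067,-0.072,0,0,0,0]]]'; python3 - <<'E'
from h import *
snap('side','s3')
s,R,p=st(); print(s['ft_force'],s['joint_pos'].round(2),s['width'])
g=Ro.from_rotvec(.6*yh).apply(-145*X+30*N)
plan(tool(-N,-yh),hinge+g)
E
```

```text
t: 5.38
ee_pos: [404.1, 194.5, 308.1]
ee_rot: [0.209, 0.156, 0.689, -0.676]
ft_force: [3.8, 3.0, -5.2]
width: 9.1
[-8.10289635 -0.92698512  1.26539887] [ 0.4  -0.49  2.25 -0.21  0.88  1.99] 9.01946411843938
t 5.43 turn total (/0.1) [-0.01  0.   -0.  ] |deg| 0.1 shift after (/75) [0.013 0.024 0.016] mm [1.  1.8 1.2] | shift before (/75) [0.014 0.024 0.016] tcp [404.7 193.4 307.7] grasp now [481.9 200.4 175.5]
```

View pics/s3.png

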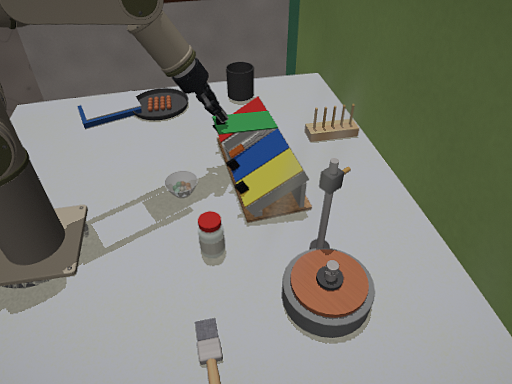

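The green lid is partly raised (245,122), the orange clip grip shows inside (236,150), and the other lids are still shut. I'll carry on along the arc.

```bash
python3 -m inch '[[[0,-0.074,-0.065,0,0,0,0],[0,-0.074,-0.065,0,0,0,0],[0,-0.08,-0.057,0,0,0,0],[0,-0.08,-0.057,0,0,0,0],[0,-0.086,-0.049,0,0,0,0],[0,-0.086,-0.049,0,0,0,0],[0,-0.09,-0.04,0,0,0,0],[0,-0.09,-0.04,0,0,0,0],[0,-0.094,-0.03,0,0,0,0],[0,-0.094,-0.03,0,0,0,0],[0,-0.096,-0.021,0,0,0,0],[0,-0.096,-0.021,0,0,0,0],[0,-0.098,-0.012,0,0,0,0],[0,-0.098,-0.012,0,0,0,0],[0,-0.098,-0.002,0,0,0,0],[0,-0.098,-0.002,0,0,0,0],[0,-0.098,0.008,0,0,0,0],[0,-0.098,0.008,0,0,0,0]]]'; python3 - <<'E'
from h import *
snap('side','s4')
s,R,p=st(); print(s['ft_force'],s['joint_pos'].round(2),s['width'])
g=Ro.from_rotvec(1.5*yh).apply(-145*X+30*N)
plan(tool(-N,-yh),hinge+g)
E
```

```text
t: 6.93
ee_pos: [490.4, 201.2, 404.3]
ee_rot: [0.209, 0.157, 0.689, -0.676]
ft_force: [-3.0, 0.7, -2.3]
width: 9.0
[-1.81578151  1.79874153 -0.10325025] [ 0.34 -0.3   1.94 -0.16  1.    1.89] 8.507489568336265
t 6.98 turn total (/0.1) [-0.01  0.   -0.01] |deg| 0.1 shift after (/75) [0.016 0.005 0.016] mm [1.2 0.4 1.2] | shift before (/75) [0.016 0.005 0.016] tcp [490.4 200.  403.7] grasp now [568.6 207.  270.4]
```

View pics/s4.png

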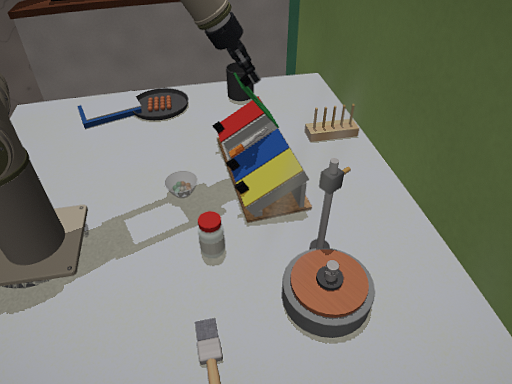

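```bash
python3 -m inch '[[[0.4,0,0,0,0,0,0],[0.4,0,0,0,0,0,0],[0.4,0,0,0,0,0,0],[0.5,0,-0.1,0,0,0,0],[0.5,0,-0.3,0,0,0,0],[0.5,0,-0.4,0,0,0,0],[0.5,0,0,0,0,0,0]]]'; python3 - <<'E'
from h import *
s,R,p=st(); print(s['ft_force'],s['width'])
plan(tool(-N,-yh),hinge-132*X+70*N)
E
```

```text
t: 7.57
ee_pos: [458.9, 199.2, 462.7]
ee_rot: [0.212, 0.16, 0.689, -0.674]
ft_force: [0.1, 0.3, 1.4]
width: 42.5
[0.1344346  0.28485442 1.35628278] 42.53223148023867
t 7.57 turn total (/0.1) [ 0.01 -0.   -0.09] |deg| 0.5 shift after (/75) [2.052 1.915 0.021] mm [153.9 143.6   1.6] | shift before (/75) [2.069 1.897 0.023] tcp [397.7 192.9 261.4] grasp now [537.3 205.3 329.1]
```

```bash
python3 -m inch '[[[0.5,0.2,0,0,0,0,-0.09],[0.5,0.4,0,0.01,0,0,0],[0.5,0.4,0.1,0.01,0,0,0],[0.5,0.4,0.3,0,0,0,0],[0.5,0.4,0.35,0,0,0,0],[0.5,0.22,0.4,0,0,0,0],[0.5,0,0.4,0,0,0,0],[0.5,0,0.25,0,0,0,0],[0.5,0,0.1,0,0,0,0],[0.5,0,0,0,0,0,0],[0.5,0,0,0,0,0,0]]]'; python3 - <<'E'
from h import *
s,R,p=st(); print(s['ft_force'],s['width'],s['joint_pos'].round(2))
plan(tool(-N,-yh),hinge-132*X+70*N)
snap('wrist','w5'); snap('side','s5')
E
```

```text
t: 8.48
ee_pos: [398.6, 192.6, 258.0]
ee_rot: [0.206, 0.154, 0.69, -0.677]
ft_force: [0.3, -0.7, -0.0]
width: 42.7
[ 0.30273471 -0.66434413 -0.01010871] 42.74482767026629 [ 0.4  -0.43  2.32 -0.23  0.78  2.02]
t 8.48 turn total (/0.1) [-0.01  0.    0.09] |deg| 0.5 shift after (/75) [-0.012 -0.044 -0.005] mm [-0.9 -3.3 -0.4] | shift before (/75) [-0.012 -0.044 -0.005] tcp [397.7 192.9 261.4] grasp now [474.7 198.2 123.2]
```

View pics/w5.png

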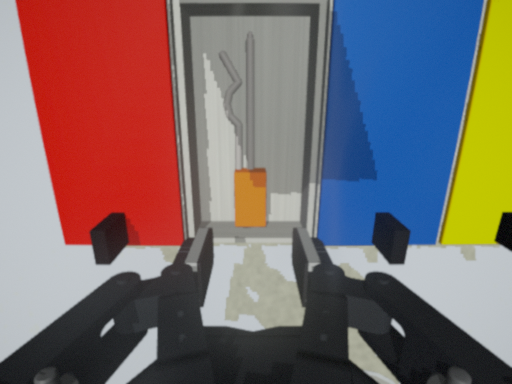

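The clip lies in the green box: orange grip (251,198), leg up to (250,35), and bow on the left (+y). Next I'll measure it.

```bash
cat > clipm.py <<'E'
from h import *
import sys
d=load(sys.argv[1]); hsv=cv2.cvtColor(d['color'],cv2.COLOR_BGR2HSV)
H,S,V=[hsv[...,i].astype(int) for i in range(3)]
m=(H>5)&(H<20)&(S>150)&(V>120)
W=cloud(d); L=(W-hinge)@np.stack([X,yh,N],1)
q=L[m&(abs(L[...,1])<40)&(L[...,0]>-165)&(L[...,0]<-60)]
t=q[q[:,2]>np.median(q[:,2])-3]
print(len(q),'x',np.percentile(t[:,0],[1,99]).round(1),'y',np.percentile(t[:,1],[1,99]).round(1),'h',np.median(t[:,2]).round(1), 'mean',t.mean(0).round(1))
# floor
f=(abs(L[...,1])<30)&(L[...,0]>-90)&(L[...,0]<-20)&(L[...,2]<-10); print('floor/leg h pct',np.percentile(L[f][:,2],[5,50,95,99]).round(1))
top=f&(L[...,2]>np.median(L[f][:,2])+2.5); a=L[top]
leg=a[(abs(a[:,1]-t[:,1].mean())<4)&(a[:,0]>-75)]; 
if len(leg)>5: print('leg slope',np.polyfit(leg[:,0],leg[:,1],1),len(leg))
E
python3 clipm.py w5
```

```text
1656 x [-154.9 -112.3] y [-10.5  11.6] h -14.2 mean [-132.6    0.6  -14.2]
floor/leg h pct [-31.2 -29.9 -24.2 -23.5]
leg slope [-0.00107184  0.55454569] 714
```

```bash
python3 - <<'E'
from h import *
d=load('w5'); W=cloud(d); s,R,p=st(); T=(W-p)@R.as_matrix()
m=(np.arange(384)[:,None]>225)&(np.linalg.norm(T,axis=2)<260)
for lo,hi in [(-35,-15),(15,35)]:
    q=T[m&(T[...,2]>lo)&(T[...,2]<hi)&(abs(T[...,0])<16)]
    q=q[q[:,1]<200]; print(len(q),'y pct',np.percentile(q[:,1],[50,90,97,99.5]).round(1),'x',np.percentile(q[:,0],[1,99]).round(1),'z',np.percentile(q[:,2],[1,99]).round(1))
print((R.as_matrix().T@((d['world_from_camera'][:3,3])-p)).round(1))
E
```

```text
5344 y pct [114.7 153.  163.1 169.2] x [-15.9  11.1] z [-34.5 -15.3]
5364 y pct [105.4 152.5 163.  169. ] x [-15.9  11. ] z [15.3 34.4]
[-73.8  31.5   0.7]
```

```bash
python3 -m inch '[[[0.47,-0.01,0.1,0,0,0,0.09],[0.47,0,0.25,0,0,0,0],[0.47,0,0.25,0,0,0,0],[0.47,0,0.2,0,0,0,0],[0.47,0,0,0,0,0,0],[0.47,0,0,0,0,0,0]]]' 40; python3 - <<'E'
from h import *
s,R,p=st(); print(s['ft_force'],s['width'])
plan(tool(-N,-yh),hinge-132.6*X-8*N+0.6*yh)
E
```

```text
t: 9.08
ee_pos: [428.9, 194.8, 206.0]
ee_rot: [0.209, 0.157, 0.689, -0.676]
ft_force: [0.0, -0.5, -0.3]
width: 40.1
[ 0.02690033 -0.50247359 -0.33615974] 40.05655417376415
t 9.08 turn total (/0.1) [-0.02  0.    0.  ] |deg| 0.1 shift after (/75) [ 0.     0.193 -0.015] mm [ 0.  14.4 -1.1] | shift before (/75) [ 0.     0.193 -0.015] tcp [436.  196.4 193.5] grasp now [506.2 200.4  71.8]
```

```bash
python3 -m inch '[[[0.47,0,0.08,-0.015,0,0,0],[0.47,0,0.08,0,0,0,0],[0.47,0,0.03,0,0,0,0],[0.47,0,0,0,0,0,0],[0,0,0,0,0,0,0],[0,0,0,0,0,0,0],[0,0,0,0,0,0,0],[0,0,0,0,0,0,0],[0,0,0,0,0,0,0]]]' 60; python3 - <<'E'
from h import *
s,R,p=st(); print(s['ft_force'],s['width'])
plan(tool(-N,-yh),hinge-132.6*X-8*N+0.6*yh); snap('wrist','w6')
E
python3 clipm.py w6
```

```text
t: 9.83
ee_pos: [435.7, 196.4, 193.5]
ee_rot: [0.209, 0.157, 0.689, -0.676]
ft_force: [-5.7, -0.2, 6.1]
width: 22.6
[-5.71650386 -0.15631383  6.13370032] 22.583659059857062
t 9.83 turn total (/0.1) [-0.01  0.    0.  ] |deg| 0.1 shift after (/75) [-0.003  0.001  0.   ] mm [-0.3  0.1  0. ] | shift before (/75) [-0.003  0.001  0.   ] tcp [436.  196.4 193.5] grasp now [513.  202.1  59.2]
3702 x [-155.2 -112.2] y [-11.4  11.1] h -14.2 mean [-1.323e+02 -1.000e-01 -1.420e+01]
floor/leg h pct [-31.2 -30.  -24.2 -23.5]
leg slope [0.00726953 0.67051204] 1639
```

View pics/w6.png

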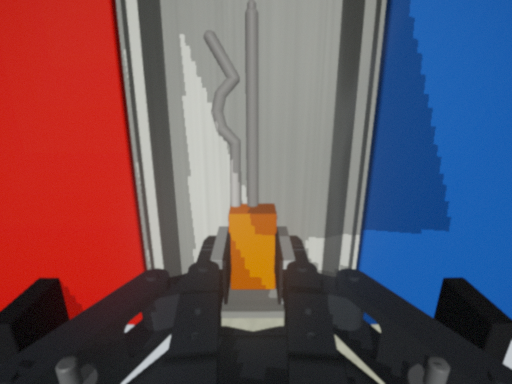

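Clip gripped (width 22.6, square to the leg). I'll lift it straight out along the box normal.

```bash
python3 -m inch '[[[0,0,-0.04,0,0,0,0],[0,0,-0.1,0,0,0,0],[0,0,-0.2,0,0,0,0],[0,0,-0.3,0,0,0,0],[0,0,-0.35,0,0,0,0],[0,0,-0.35,0,0,0,0],[0,0,-0.35,0,0,0,0],[0,0,-0.2,0,0,0,0],[0,0,0,0,0,0,0],[0,0,0,0,0,0,0]]]'; python3 - <<'E'
from h import *
s,R,p=st(); print(s['ft_force'],s['width'],s['joint_pos'].round(2)); d=snap('wrist','w7'); snap('side','s7')
W=cloud(d); T=(W-p)@R.as_matrix()
hsv=cv2.cvtColor(d['color'],cv2.COLOR_BGR2HSV); H,S,V=[hsv[...,i].astype(int) for i in range(3)]
m=(H>5)&(H<20)&(S>150)&(V>100)&(T[...,1]<200)
q=T[m]; print('grip',len(q),np.percentile(q,[1,50,99],axis=0).round(1).tolist())
m=(T[...,1]>160)&(T[...,1]<195)&(T[...,0]<-25)&(T[...,0]>-130)&(abs(T[...,2])<30)
q=T[m]
leg=q[abs(q[:,2])<4.5]
print(len(leg),np.polyfit(leg[:,0],leg[:,2],1),np.polyfit(leg[:,0],leg[:,1],1),'tip x',leg[:,0].min(),np.percentile(leg[:,1],[5,50]))
E
```

```text
t: 10.72
ee_pos: [365.3, 191.4, 316.6]
ee_rot: [0.21, 0.158, 0.689, -0.675]
ft_force: [0.7, 0.1, -1.2]
width: 22.1
[ 0.72461431  0.10807985 -1.17764603] 22.086823047869906 [ 0.44 -0.63  2.34 -0.22  0.95  2.02]
grip 3746 [[-20.9, 159.5, -10.6], [-2.9, 161.4, 0.8], [21.9, 172.2, 11.8]]
2532 [0.00594696 0.72220651] [-2.26618239e-02  1.70745308e+02] tip x -120.65803423096236 [170.72255542 172.04596654]
```

View pics/w7.png

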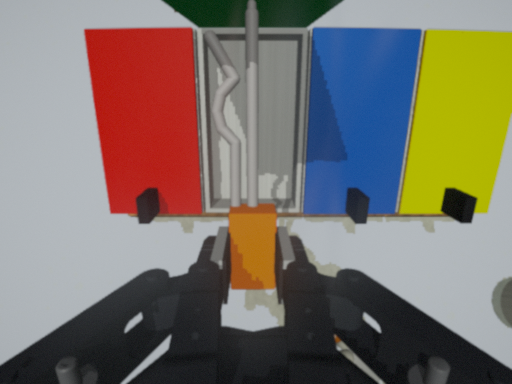

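View pics/s7.png

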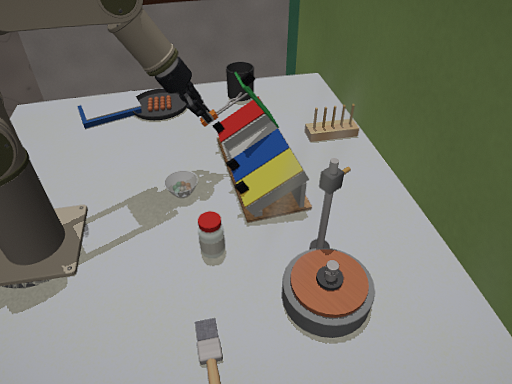

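```bash
cat >> h.py <<'E'
phi=0.495
u=np.array([np.cos(phi),np.sin(phi),0]); v=np.array([-np.sin(phi),np.cos(phi),0])
sp=np.array([624,-263.5,0])
E
python3 - <<'E'
from h import *
d=load('w7'); s,R,p=st(); T=d['world_from_camera']; 
E=np.eye(4); E[:3,:3]=R.as_matrix(); E[:3,3]=p
TC=np.linalg.inv(E)@T; np.save('tc.npy',TC)
K=np.array([[d['fx'],0,d['cx']],[0,d['fy'],d['cy']],[0,0,1.]])
Rt=tool(.5*u-.866*zh,-v)
for back,lat,z in [(190,45,190),(220,45,170),(220,45,200),(250,45,180),(250,50,150)]:
    g=sp-back*u+lat*v; g[2]=z
    E[:3,:3]=Rt.as_matrix(); E[:3,3]=g-155*Rt.as_matrix()[:,1]; C=np.linalg.inv(E@TC)
    pr=lambda w: cv2.projectPoints(np.array([w],float),cv2.Rodrigues(C[:3,:3])[0],C[:3,3],K,d['distortion'])[0].ravel().round()
    hole=sp-12*u+95*zh; leg=g+(19)*Rt.as_matrix()[:,1]-118*Rt.as_matrix()[:,0]
    cam=np.linalg.inv(C)[:3,3]
    print(back,lat,z,'hole',pr(hole),'top',pr(sp+108.5*zh),'tip',pr(leg),leg.round(),'cam',cam.round(), 'elev',np.degrees(np.arctan2(cam[2]-95,np.linalg.norm((cam-hole)[:2]))).round())
    plan(Rt,g)
E
```

```text
190 45 190 hole [300.  66.] top [301.  46.] tip [253.   1.] [ 534. -261.  233.] cam [ 438. -313.  337.] elev 53.0
t 10.82 turn total (/0.1) [-2.11 -3.62  0.02] |deg| 24.0 shift after (/75) [ 2.886 -1.816  6.373] mm [ 216.5 -136.2  478. ] | shift before (/75) [ 0.393 -0.36   7.208] tcp [ 367.2 -351.   324.2] grasp now [442.2 196.6 180.2]
220 45 170 hole [302.  24.] top [303.   2.] tip [253.   1.] [ 507. -275.  213.] cam [ 411. -327.  317.] elev 47.0
t 10.82 turn total (/0.1) [-2.11 -3.62  0.02] |deg| 24.0 shift after (/75) [ 3.366 -1.785  6.373] mm [ 252.5 -133.9  478. ] | shift before (/75) [ 0.843 -0.311  7.37 ] tcp [ 340.8 -365.2  304.2] grasp now [442.2 196.6 180.2]
220 45 200 hole [297.  47.] top [298.  27.] tip [253.   1.] [ 507. -275.  243.] cam [ 411. -327.  347.] elev 50.0
t 10.82 turn total (/0.1) [-2.11 -3.62  0.02] |deg| 24.0 shift after (/75) [ 3.166 -2.131  6.373] mm [ 237.5 -159.9  478. ] | shift before (/75) [ 0.644 -0.658  7.371] tcp [ 340.8 -365.2  334.2] grasp now [442.2 196.6 180.2]
250 45 180 hole [299.   7.] top [300. -15.] tip [253.   1.] [ 481. -290.  223.] cam [ 385. -342.  327.] elev 44.0
t 10.82 turn total (/0.1) [-2.11 -3.62  0.02] |deg| 24.0 shift after (/75) [ 3.646 -2.101  6.373] mm [ 273.4 -157.5  478. ] | shift before (/75) [ 1.093 -0.608  7.533] tcp [ 314.4 -379.5  314.2] grasp now [442.2 196.6 180.2]
250 50 150 hole [309. -21.] top [312. -46.] tip [253.   1.] [ 479. -285.  193.] cam [ 383. -337.  297.] elev 40.0
t 10.82 turn total (/0.1) [-2.11 -3.62  0.02] |deg| 24.0 shift after (/75) [ 3.846 -1.754  6.306] mm [ 288.4 -131.6  473. ] | shift before (/75) [ 1.316 -0.275  7.472] tcp [ 312.1 -375.1  284.2] grasp now [442.2 196.6 180.2]
```

```bash
python3 -m inch '[[[0,0.03,-0.01,0.15,0,0,0],[0,0.03,-0.018,0.3,0,0,0],[0,0,-0.018,0.36,0,0,0],[0,0,-0.018,0.36,0,0,0],[0,-0.05,-0.018,0.36,0,0,0],[0,-0.2,-0.018,0.37,0,0,0],[0,-0.25,-0.018,0.38,0,0,0],[0,-0.25,-0.018,0.38,0,0,0],[0,-0.15,-0.018,0.38,0,0,0],[0,-0.05,-0.018,0.38,0,0,0],[0,0,-0.018,0.38,0,0,0],[0,0,-0.018,0.38,0,0,0],[0,0.05,-0.018,0.38,0,0,0],[0,0.1,-0.018,0.38,0,0,0],[0,0.15,-0.018,0.38,0,0,0],[0,0.2,-0.018,0.38,0,0,0],[0,0.25,-0.018,0.38,0,0,0],[0,0.25,-0.018,0.38,0,0,0],[0,0.2,-0.018,0.38,0,0,0],[0,0.1,-0.018,0.38,0,0,0]]]'; python3 - <<'E'
from h import *
s,R,p=st(); print(s['ft_force'],s['width'],s['joint_pos'].round(2))
g=sp-190*u+45*v; g[2]=190
plan(tool(.5*u-.866*zh,-v),g)
E
```

```text
t: 12.48
ee_pos: [364.5, -353.3, 320.3]
ee_rot: [0.207, 0.157, 0.691, -0.675]
ft_force: [-1.4, -0.9, -0.9]
width: 22.3
[-1.37177242 -0.89292056 -0.9362927 ] 22.25143321148562 [-1.04 -0.2   2.02  0.52  1.14  0.28]
t 12.48 turn total (/0.1) [-2.07 -3.66  0.02] |deg| 24.1 shift after (/75) [-0.066 -0.022 -0.01 ] mm [-5.  -1.7 -0.7] | shift before (/75) [-0.059 -0.027 -0.028] tcp [ 367.2 -351.   324.2] grasp now [ 441.4 -347.2  185.8]
```

```bash
python3 -m inch '[[[0,0,0,0,-0.3,-0.5,0],[0,0,0,0,-0.52,-0.92,0],[0,0,0,0,-0.52,-0.92,0],[0,0,0,0,-0.52,-0.92,0],[0,0,0,0,-0.21,-0.4,0.02],[0,0,0,0,0,0,0],[0,0,0,0,0,0,0],[0,0,0,0,0,0,0]]]'; python3 - <<'E'
from h import *
s,R,p=st(); print(s['ft_force'],s['width'],s['joint_pos'].round(2))
g=sp-190*u+45*v; g[2]=190
plan(tool(.5*u-.866*zh,-v),g)
d=snap('wrist','w8')
c=cv2.resize(d['color'][0:160,200:400],None,fx=4,fy=3.75,interpolation=cv2.INTER_CUBIC); cv2.imwrite('pics/w8z.png',c)
E
```

```text
t: 13.15
ee_pos: [366.5, -351.8, 322.8]
ee_rot: [0.345, 0.011, 0.706, -0.618]
ft_force: [0.9, 0.5, -1.3]
width: 22.2
[ 0.93741209  0.50825383 -1.27826446] 22.24283534371992 [-1.06 -0.1   1.92  0.54  1.34 -0.11]
t 13.15 turn total (/0.1) [-0.03  0.01 -0.01] |deg| 0.2 shift after (/75) [-0.022 -0.01  -0.005] mm [-1.7 -0.7 -0.4] | shift before (/75) [-0.022 -0.01  -0.005] tcp [ 367.2 -351.   324.2] grasp now [ 435.  -315.4  188.6]
```

View pics/w8.png

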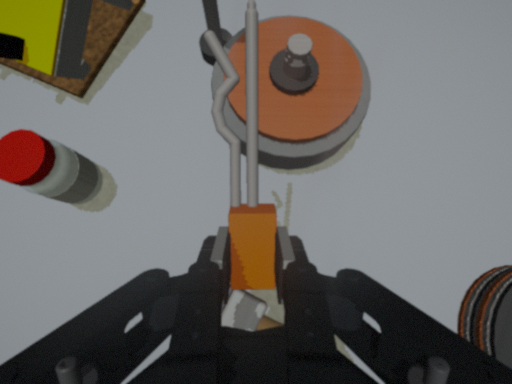

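View pics/w8z.png

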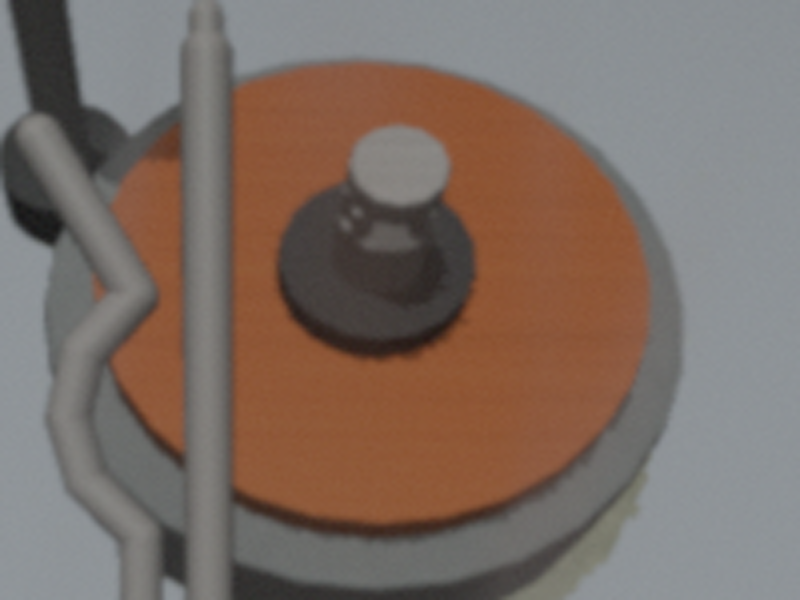

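The picture shows the lap with the spindle top at (299.5,44), the cross hole just under it facing the camera, and the jar at left, untouched. I'll refine the spindle and mast from this view.

```bash
python3 - <<'E'
from h import *
d=load('w8'); K=np.array([[d['fx'],0,d['cx']],[0,d['fy'],d['cy']],[0,0,1.]]); T=d['world_from_camera']
def cast(px,z):
    q=cv2.undistortPoints(np.array([[px]],float),K,d['distortion']).ravel(); r=T[:3,:3]@np.array([q[0],q[1],1]); o=T[:3,3]; return o+r*(z-o[2])/r[2]
W=cloud(d)
near=(np.hypot(W[...,0]-624,W[...,1]+263)<30)&(W[...,2]>104)&(W[...,2]<114)
vv,uu=np.nonzero(near); print('range top',len(uu),uu.mean(),vv.mean(),W[near].mean(0).round(1), uu.min(),uu.max(),vv.min(),vv.max())
g=cv2.cvtColor(d['color'],cv2.COLOR_BGR2GRAY); br=(g>140)
roi=np.zeros_like(br); roi[25:58,284:315]=1
k,l,stt,ce=cv2.connectedComponentsWithStats((br&roi).astype(np.uint8))
for i in range(1,k):
    if stt[i,4]>50:
        e=cv2.fitEllipse(cv2.findContours((l==i).astype(np.uint8),0,1)[0][0]); print('ell',e,ce[i],stt[i]); print(cast(e[0],108.5),cast(ce[i],108.5))
hsv=cv2.cvtColor(d['color'],cv2.COLOR_BGR2HSV); H,S,V=[hsv[...,i].astype(int) for i in range(3)]
m=(H<14)&(S>100)&(W[...,0]>500)&(W[...,2]>55)&(W[...,2]<70)
c=max(cv2.findContours(m.astype(np.uint8),0,1)[0],key=cv2.contourArea); pts=np.array([cast(q[0],62)[:2] for q in cv2.convexHull(c)],np.float32); print('wheel',cv2.minEnclosingCircle(pts), cv2.fitEllipse(pts))
E
```

```text
range top 484 298.98553719008265 44.90909090909091 [ 620.  -264.4  107.7] 286 312 33 56
wheel ((619.7715454101562, -264.6438903808594), 75.34717559814453) ((621.933349609375, -267.2746276855469), (140.6368408203125, 150.74620056152344), 118.25447845458984)
```

```bash
sed -i 's/^sp=.*/sp=np.array([621.,-264.2,0])/' h.py; python3 - <<'E'
from h import *
# leg and floor slopes in the tool frame in w6 (on the floor); tool pose then:
q=[0.209,0.157,0.689,-0.676]; R=Ro.from_quat([q[1],q[2],q[3],q[0]]).as_matrix(); p=np.array([435.7,196.4,193.5])
for f,(q,p) in {'w6':([0.209,0.157,0.689,-0.676],[435.7,196.4,193.5]),'w7':([0.21,0.158,0.689,-0.675],[365.3,191.4,316.6]),'w8':([0.345,0.011,0.706,-0.618],[366.5,-351.8,322.8])}.items():
    W=cloud(load(f)); R=Ro.from_quat([q[1],q[2],q[3],q[0]]).as_matrix(); T=(W-np.array(p))@R
    a=T[(T[...,1]>160)&(T[...,1]<174)&(T[...,0]<-28)&(T[...,0]>-105)&(abs(T[...,2]-.5)<1.5)]
    print(f,'leg top',len(a),np.polyfit(a[:,0],a[:,1],1).round(4))
    b=T[(T[...,0]<-28)&(T[...,0]>-105)&(T[...,2]>8)&(T[...,2]<30)&(T[...,1]>172)&(T[...,1]<185)]
    if len(b)>50: print(' floor',len(b),np.polyfit(b[:,0],b[:,1],1).round(4))
g=sp-145*u; g[2]=114.3
plan(tool(-zh,-v),g)
E
```

```text
w6 leg top 1020 [6.000000e-04 1.715495e+02]
 floor 7080 [1.000000e-04 1.774137e+02]
w7 leg top 997 [-4.000000e-04  1.715635e+02]
w8 leg top 1052 [-2.000000e-03  1.714516e+02]
t 13.2 turn total (/0.1) [-0.04  0.01 -5.24] |deg| 30.1 shift after (/75) [-1.607  0.718  0.585] mm [-120.5   53.9   43.9] | shift before (/75) [-1.031  1.429  0.581] tcp [ 493.4 -333.1  269.3] grasp now [ 435.  -315.3  189. ]
```

```bash
python3 -m inch '[[[0,0,0,0,0,0,-0.6],[0,0,0,0,0,0,-1],[0,0,0,0,0,0,-1],[0,0,0,0,0,0,-1],[0,0,0,0,0,0,-1],[0,0,0,0,0,0,-0.64],[0,-0.1,0.12,0.1,0,0,0],[0,-0.2,0.15,0.15,0,0,0],[0,-0.3,0.15,0.15,0,0,0],[0,-0.3,0.15,0.1,0,0,0],[0,-0.3,0.1,0.08,0,0,0],[0,-0.2,0.05,0,0,0,0],[0,0,0,0,0,0,0],[0,0,0,0,0,0,0],[0,0,0,0,0,0,0]]]'; python3 - <<'E'
from h import *
s,R,p=st(); print(s['ft_force'],s['width'],s['joint_pos'].round(2))
g=sp-145*u; g[2]=114.5
plan(tool(-zh,-v),g)
d=snap('wrist','w9'); e=snap('side','s9')
c=cv2.resize(e['color'][200:360,250:410],None,fx=3.7,fy=3.7,interpolation=cv2.INTER_CUBIC); cv2.imwrite('pics/s9z.png',c)
E
```

```text
t: 14.45
ee_pos: [479.4, -340.3, 270.7]
ee_rot: [-0.174, 0.173, -0.684, 0.687]
ft_force: [-0.8, -0.5, -1.6]
width: 22.5
[-0.8345976  -0.46027117 -1.61194721] 22.54301954878505 [-0.7   0.2   1.66 -0.    1.27  0.37]
t 14.45 turn total (/0.1) [-0.05  0.02 -0.01] |deg| 0.3 shift after (/75) [-0.209  0.017  0.004] mm [-15.7   1.2   0.3] | shift before (/75) [-0.209  0.017  0.005] tcp [ 493.4 -333.1  269.5] grasp now [ 479.9 -341.   115.7]
```

View pics/w9.png

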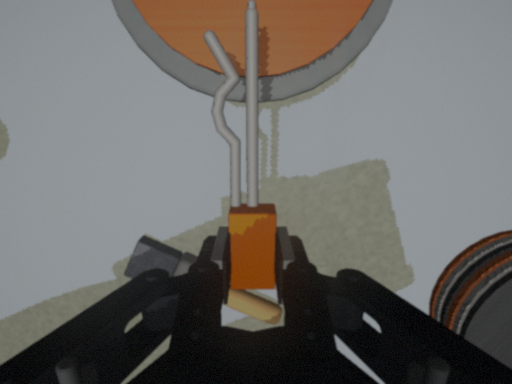

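View pics/s9z.png

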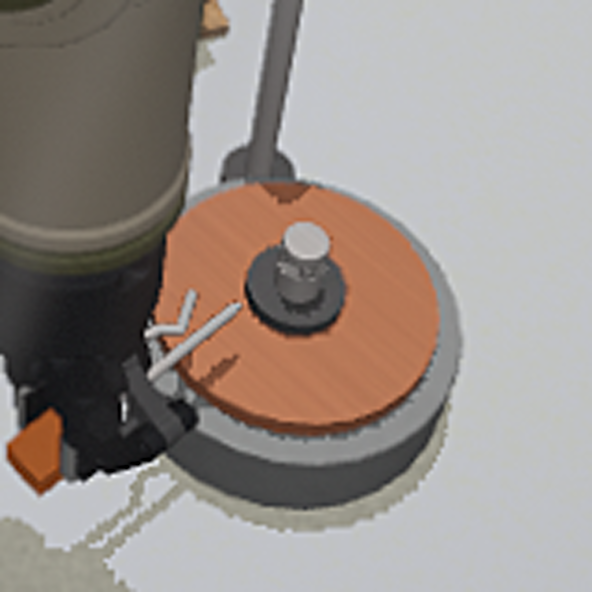

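The side close-up shows the leg at hole height, its tip (240,307) aimed at the spindle and a dark passage just below its top (300,268). I'll check the lateral and height offsets within this same camera.

```bash
cat > rel.py <<'E'
from h import *
import sys
e=load(sys.argv[1]); W=cloud(e); hsv=cv2.cvtColor(e['color'],cv2.COLOR_BGR2HSV); H,S,V=[hsv[...,i].astype(int) for i in range(3)]
# spindle top ring in this camera
sm=(np.hypot(W[...,0]-621,W[...,1]+265)<22)&(W[...,2]>104)&(W[...,2]<113); vv,uu=np.nonzero(sm)
K=np.array([[e['fx'],0,e['cx']],[0,e['fy'],e['cy']],[0,0,1.]]); T=e['world_from_camera']
def cast(px,z):
    q=cv2.undistortPoints(np.array([[px]],float),K,e['distortion']).ravel(); r=T[:3,:3]@np.array([q[0],q[1],1]); o=T[:3,3]; return o+r*(z-o[2])/r[2]
g=e['color'].min(2); top=sm&(g>130)
vv,uu=np.nonzero(top); st_=cast((uu.mean(),vv.mean()),108.5); print('spindle',len(uu),uu.mean(),vv.mean(),st_.round(1),'range',W[top].mean(0).round(1))
P=W-st_; a=P@u; b=P@v
m=(a>-90)&(a<-14)&(abs(b)<7)&(W[...,2]>84)&(W[...,2]<105)
q=np.stack([a[m],b[m],W[m][:,2]],1); print('leg px',len(q),'a',q[:,0].min().round(1),q[:,0].max().round(1))
if len(q)>5: print('b vs a',np.polyfit(q[:,0],q[:,1],1).round(3),'z vs a',np.polyfit(q[:,0],q[:,2],1).round(3),'mean b,z',q[:,1:].mean(0).round(1), 'table', np.nanmedian(W[...,2][(abs(W[...,2])<8)]).round(2))
E
python3 rel.py s9
```

```text
spindle 99 332.45454545454544 264.6060606060606 [ 622.9 -264.7  108.5] range [ 622.8 -264.9  108.8]
leg px 74 a -89.2 -47.2
b vs a [-0.005 -0.518] z vs a [-1.2000e-02  9.7607e+01] mean b,z [-0.2 98.5] table -0.02
```

```bash
python3 -m inch '[[[0,-0.05,0.018,0.005,-0.05,0.02,-0.01],[0,-0.1,0,0,0,0,0],[0,-0.1,0,0,0,0,0],[0,-0.08,0,0,0,0,0],[0,-0.04,0,0,0,0,0],[0,0,0,0,0,0,0],[0,0,0,0,0,0,0]]]'; python3 - <<'E'
from h import *
s,R,p=st(); print(s['ft_force'],s['width'])
g=sp-132*u; g[2]=114.5
plan(tool(-zh,-v),g)
d=snap('wrist','w10'); e=snap('side','s10')
c=cv2.resize(e['color'][240:310,290:370],None,fx=8,fy=8,interpolation=cv2.INTER_CUBIC); cv2.imwrite('pics/s10z.png',c)
E
python3 rel.py s10
```

```text
t: 15.13
ee_pos: [504.7, -327.1, 268.9]
ee_rot: [0.173, -0.173, 0.686, -0.686]
ft_force: [-0.1, 0.2, -0.6]
width: 22.2
[-0.06463029  0.1984026  -0.55273707] 22.161099236244645
t 15.13 turn total (/0.1) [0. 0. 0.] |deg| 0.0 shift after (/75) [-0.003 -0.008 -0.001] mm [-0.2 -0.6 -0.1] | shift before (/75) [-0.003 -0.008 -0.001] tcp [ 504.8 -326.9  269.5] grasp now [ 504.6 -327.1  113.9]
spindle 98 332.48979591836735 264.61224489795916 [ 623.  -264.7  108.5] range [ 622.9 -264.8  108.7]
leg px 90 a -73.6 -18.0
b vs a [0.008 0.593] z vs a [-1.0000e-03  9.6256e+01] mean b,z [ 0.2 96.3] table -0.03
```

View pics/s10z.png

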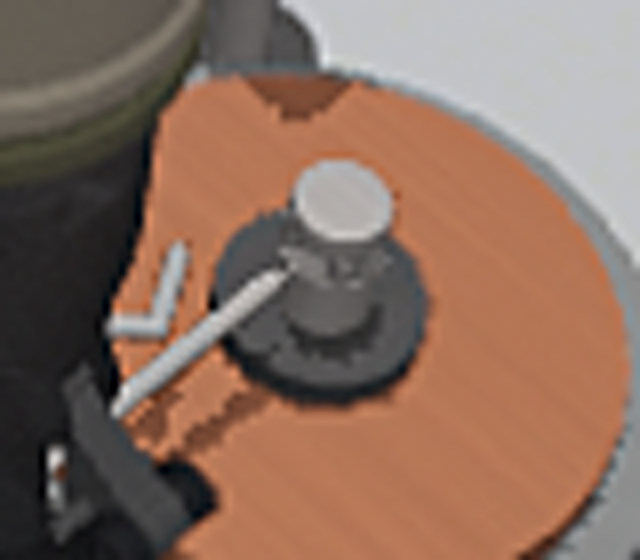

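View pics/w10.png

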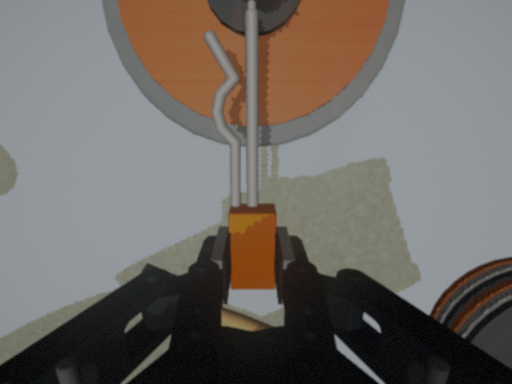

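```bash
python3 - <<'E'
from h import *
for f in ['w9','w10']:
    d=load(f); hsv=cv2.cvtColor(d['color'],cv2.COLOR_BGR2HSV); H,S,V=[hsv[...,i].astype(int) for i in range(3)]
    K=np.array([[d['fx'],0,d['cx']],[0,d['fy'],d['cy']],[0,0,1.]]); T=d['world_from_camera']
    W=cloud(d); g=d['color'].max(2)
    def cast(px,z):
        q=cv2.undistortPoints(np.array([[px]],float),K,d['distortion']).ravel(); r=T[:3,:3]@np.array([q[0],q[1],1]); o=T[:3,3]; return o+r*(z-o[2])/r[2]
    for nm,z,rows in [('wheel',62,range(4,75,4)),('housing',50,range(4,85,4)),('hub',72,range(3,22,3))]:
        mids=[];pts=[]
        for r in rows:
            sat=S[r]; 
            if nm=='wheel': m=(S[r]>110)&(H[r]<15)
            elif nm=='housing': m=(abs(W[r,:,2]-50)<6)|((S[r]>110)&(H[r]<15))
            else: m=(g[r]<75)&(W[r,:,2]>64)
            x=np.nonzero(m)[0]; x=x[(x>90)&(x<420)]
            if nm=='hub': x=x[(x>195)&(x<310)]
            if len(x)<20: continue
            for c in (x.min(),x.max()): pts.append(cast((c,r),z)[:2])
        if len(pts)<8: continue
        pts=np.array(pts); A=np.c_[2*pts,np.ones(len(pts))]; sol=np.linalg.lstsq(A,(pts**2).sum(1),rcond=None)[0]; c=sol[:2]; rad=np.sqrt(sol[2]+c@c); res=np.abs(np.linalg.norm(pts-c,axis=1)-rad).max()
        print(f,nm,c.round(1),rad.round(1),'res',res.round(1),'lat vs sp',((c-sp[:2])@v[:2]).round(2))
    s,R,p=st(); leg=W[(abs(W[...,2]-97)<4)&(np.hypot(W[...,0]-621,W[...,1]+264)<100)]; q=(leg-sp); b=q@v; k=abs(b)<5; print(' leg wrt sp', np.polyfit((q@u)[k],b[k],1).round(3),np.median(b[k]).round(2),leg[k][:,2].max().round(1))
E
```

```text
w9 wheel [ 620.7 -265. ] 73.3 res 0.4 lat vs sp -0.56
w9 housing [ 619.9 -265.3] 87.3 res 0.5 lat vs sp -0.48
 leg wrt sp [0.01  0.351] -0.42 100.6
w10 wheel [ 621.8 -264.3] 73.9 res 0.4 lat vs sp -0.45
w10 housing [ 621.1 -264.7] 87.6 res 0.7 lat vs sp -0.51
w10 hub [ 619.4 -265.8] 24.1 res 0.3 lat vs sp -0.67
 leg wrt sp [0.004 0.262] -0.06 99.2
```

```bash
python3 -m inch '[[[0,0,-0.008,0.011,0,0,0],[0,0,0,0,0,0,0],[0,-0.03,0,0,0,0,0],[0,-0.03,0,0,0,0,0],[0,-0.03,0,0,0,0,0],[0,-0.03,0,0,0,0,0],[0,0,0,0,0,0,0]]]'; python3 - <<'E'
from h import *
s,R,p=st(); print(s['ft_force'].round(2),'along u',s['ft_force']@u,s['ft_force']@v,s['ft_torque'].round(2),s['width'])
g=sp-123*u-.5*v; g[2]=114.5
plan(tool(-zh,-v),g)
d=snap('wrist','w11'); e=snap('side','s11')
c=cv2.resize(e['color'][240:310,290:370],None,fx=8,fy=8,interpolation=cv2.INTER_CUBIC); cv2.imwrite('pics/s11z.png',c)
E
```

```text
t: 15.82
ee_pos: [513.2, -323.5, 269.6]
ee_rot: [-0.173, 0.173, -0.686, 0.686]
ft_force: [-0.2, 0.4, -0.1]
width: 22.2
[-0.23  0.35 -0.09] along u -0.033326645084912974 0.41991416896228384 [-0.04  0.02 -0.01] 22.207603310589374
t 15.82 turn total (/0.1) [-0. -0.  0.] |deg| 0.0 shift after (/75) [-0.001  0.002 -0.007] mm [-0.1  0.1 -0.5] | shift before (/75) [-0.001  0.002 -0.007] tcp [ 513.  -323.1  269.5] grasp now [ 513.2 -323.5  114.6]
```

View pics/s11z.png

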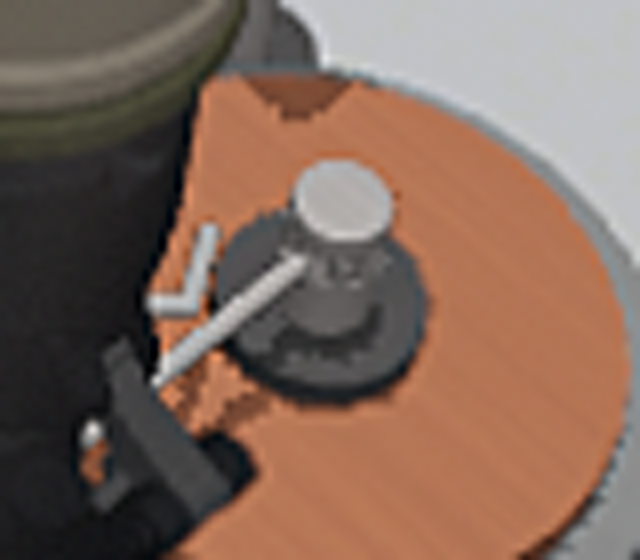

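The tip is now at the hole mouth (300,262 in the zoom) with no contact force. I'll continue slowly.

```bash
python3 -m inch '[[[0,-0.03,0,0,0,0,0],[0,-0.04,0,0,0,0,0],[0,-0.04,0,0,0,0,0],[0,-0.04,0,0,0,0,0],[0,0,0,0,0,0,0]]]'; python3 - <<'E'
from h import *
s,R,p=st(); print(s['ft_force'].round(2),'along u',s['ft_force']@u,s['ft_force']@v,s['ft_torque'].round(2),s['width'])
g=sp-112*u-.5*v; g[2]=114.5
plan(tool(-zh,-v),g)
d=snap('wrist','w12'); e=snap('side','s12')
c=cv2.resize(e['color'][240:310,290:370],None,fx=8,fy=8,interpolation=cv2.INTER_CUBIC); cv2.imwrite('pics/s12z.png',c)
E
```

```text
t: 16.33
ee_pos: [523.2, -318.1, 269.7]
ee_rot: [-0.173, 0.173, -0.686, 0.686]
ft_force: [0.6, -0.1, -0.8]
width: 22.7
[ 0.64 -0.13 -0.79] along u 0.4987791499530179 -0.4168478401178531 [-0.   -0.    0.01] 22.703869239378438
t 16.33 turn total (/0.1) [-0. -0. -0.] |deg| 0.0 shift after (/75) [ 0.005  0.002 -0.007] mm [ 0.3  0.2 -0.5] | shift before (/75) [ 0.005  0.002 -0.007] tcp [ 522.7 -317.8  269.5] grasp now [ 523.2 -318.1  114.7]
```

View pics/s12z.png

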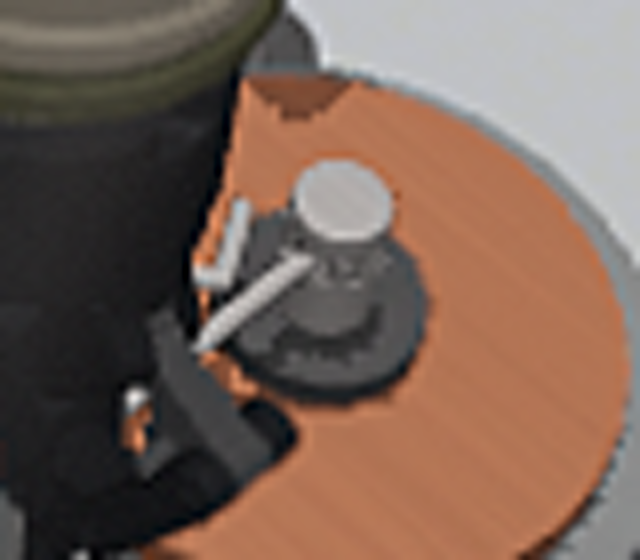

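View pics/w12.png

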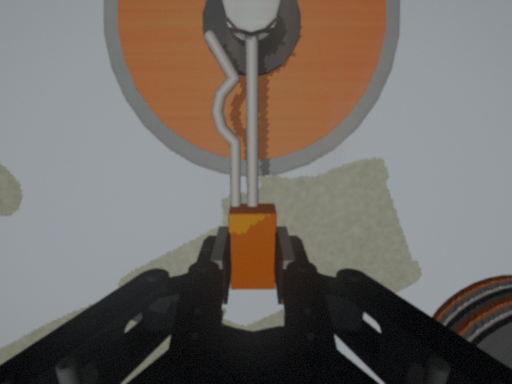

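The leg has entered the hole (side zoom 310,262), and the wrist view agrees. I'll push home.

```bash
python3 -m inch '[[[0,-0.03,0,0,0,0,0],[0,-0.03,0,0,0,0,0],[0,-0.03,0,0,0,0,0],[0,-0.03,0,0,0,0,0],[0,-0.03,0,0,0,0,0],[0,-0.03,0,0,0,0,0],[0,-0.03,0,0,0,0,0],[0,-0.03,0,0,0,0,0]]]' 80; python3 - <<'E'
from h import *
s,R,p=st(); print(s['ft_force'].round(2),'along u',s['ft_force']@u,s['ft_force']@v,s['ft_torque'].round(2),s['width'])
g=sp-94*u-.5*v; g[2]=114.5
plan(tool(-zh,-v),g)
d=snap('wrist','w13')
E
```

```text
t: 17.1
ee_pos: [538.2, -309.8, 269.3]
ee_rot: [0.172, -0.174, 0.686, -0.685]
ft_force: [-4.5, -0.9, -1.2]
width: 21.1
[-4.55 -0.93 -1.19] along u -4.439767256104492 1.3441875833208905 [-0.05  0.95  0.24] 21.11162070611596
t 17.1 turn total (/0.1) [ 0.01 -0.    0.02] |deg| 0.1 shift after (/75) [-0.007 -0.003 -0.004] mm [-0.5 -0.2 -0.3] | shift before (/75) [-0.007 -0.003 -0.004] tcp [ 538.5 -309.3  269.5] grasp now [ 537.9 -309.8  114.3]
```

View pics/w13.png

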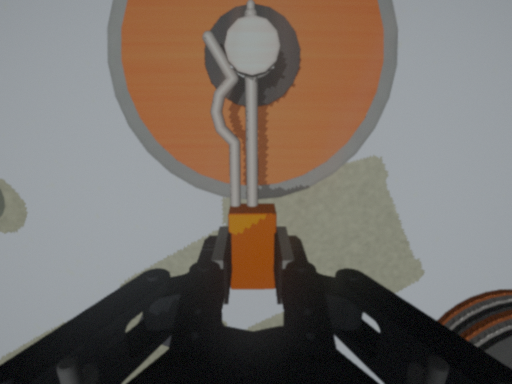

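The tip has come out the far side (250,5) and the bow dip is now against the spindle (4.4 N). I'll keep pushing.

```bash
python3 -m inch '[[[0,-0.03,0,0,0,0,0],[0,-0.03,0,0,0,0,0],[0,-0.03,0,0,0,0,0],[0,-0.03,0,0,0,0,0],[0,-0.03,0,0,0,0,0],[0,-0.03,0,0,0,0,0],[0,-0.03,0,0,0,0,0],[0,-0.03,0,0,0,0,0],[0,-0.03,0,0,0,0,0],[0,-0.03,0,0,0,0,0],[0,0,0,0,0,0,0],[0,0,0,0,0,0,0]]]'; python3 - <<'E'
from h import *
s,R,p=st(); print(s['ft_force'].round(2),'along u',s['ft_force']@u,s['ft_force']@v,s['ft_torque'].round(2),s['width'])
g=sp-70*u-.5*v; g[2]=114.5
plan(tool(-zh,-v),g)
d=snap('wrist','w14')
c=cv2.resize(d['color'][0:240,150:350],None,fx=3.5,fy=2.5,interpolation=cv2.INTER_CUBIC); cv2.imwrite('pics/w14z.png',c)
E
```

```text
t: 18.15
ee_pos: [559.1, -298.9, 270.0]
ee_rot: [-0.174, 0.172, -0.685, 0.686]
ft_force: [3.8, 4.1, -2.9]
width: 21.6
[ 3.76  4.09 -2.9 ] along u 5.251220394593472 1.816139174161816 [ 0.68 -0.63  0.07] 21.644168009142323
t 18.15 turn total (/0.1) [-0.01 -0.   -0.02] |deg| 0.1 shift after (/75) [-0.012  0.007 -0.009] mm [-0.9  0.5 -0.7] | shift before (/75) [-0.012  0.007 -0.009] tcp [ 559.6 -297.9  269.5] grasp now [ 559.5 -298.9  115. ]
```

View pics/w14.png

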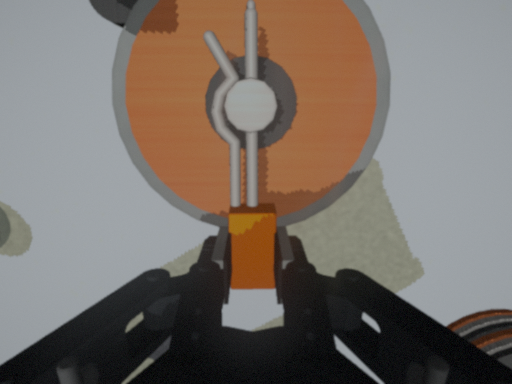

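The bow has snapped over the spindle: arch at (218,105) beside the spindle at (250,104), dip past it at (237,80). I'll nudge the remaining ~1 mm, since the force pulls onward, then release.

```bash
python3 -m inch '[[[0,-0.012,0,0,0,0,0],[0,0,0,0,0,0,0],[0,0,0,0,0,0,0]]]'; python3 - <<'E'
from h import *
s,R,p=st(); print(s['ft_force'].round(2),'along u',s['ft_force']@u,s['ft_force']@v,s['ft_torque'].round(2),s['width'])
E
python3 -m inch '[[[0.2,0,0,0,0,0,0],[0.35,0,0,0,0,0,0],[0.5,0,0,0,0,0,0],[0.5,0,0,0,0,0,0],[0.5,0,0,0,0,0,0]]]' 20
python3 - <<'E'
from h import *
s,R,p=st(); print(s['ft_force'].round(2),s['width']); d=snap('wrist','w15')
E
```

```text
t: 18.45
ee_pos: [559.4, -298.8, 269.9]
ee_rot: [-0.173, 0.173, -0.685, 0.686]
ft_force: [4.0, 3.2, -1.4]
width: 21.5
[ 4.03  3.24 -1.44] along u 5.086279712832373 0.9374297163139743 [ 0.54 -0.5   0.11] 21.51208420781827
t: 18.87
ee_pos: [558.9, -299.3, 269.8]
ee_rot: [-0.173, 0.173, -0.685, 0.686]
ft_force: [0.3, -0.8, -1.3]
width: 42.4
[ 0.35 -0.81 -1.26] 42.36665079643786
```

View pics/w15.png

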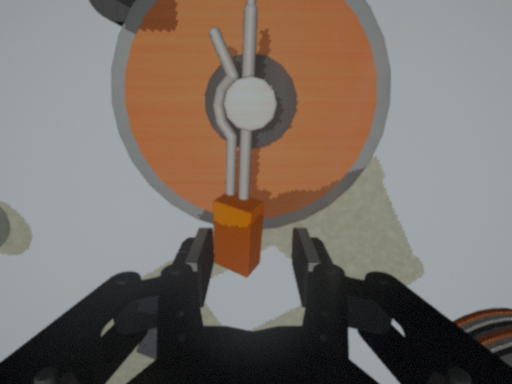

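After release the clip drooped and rolled slightly within the hole clearance, but the bow is still over the spindle. I'll open wider and withdraw upward.

```bash
python3 -m inch '[[[0.8,0,0,0,0,0,0],[0.9,0,0,0,0,0,0],[0.9,0,0,0,0,0,0],[0.9,0,-0.05,0,0,0,0],[0.9,0,-0.15,0,0,0,0],[0.9,0,-0.3,0,0,0,0],[0.9,0.1,-0.35,0,0,0,0],[0.9,0.3,-0.3,0,0,0,0],[0.9,0.4,-0.1,0,0,0,0],[0.9,0.4,0,0,0,0,0],[0.9,0.3,0,0,0,0,0],[0.9,0.1,0,0,0,0,0],[0.9,0,0,0,0,0,0]]]'
python3 - <<'E'
from h import *
s,R,p=st(); print(s['ft_force'].round(2),s['width']); d=snap('wrist','w16'); e=snap('side','s16'); t=snap('top','t16')
c=cv2.resize(e['color'][215:345,255:400],None,fx=5,fy=4.6,interpolation=cv2.INTER_CUBIC); cv2.imwrite('pics/s16z.png',c)
E
```

```text
t: 20.0
ee_pos: [452.3, -356.8, 364.6]
ee_rot: [-0.172, 0.172, -0.685, 0.686]
ft_force: [0.0, -0.3, -0.3]
width: 76.8
[ 0.03 -0.28 -0.28] 76.82993689296497
```

View pics/s16z.png

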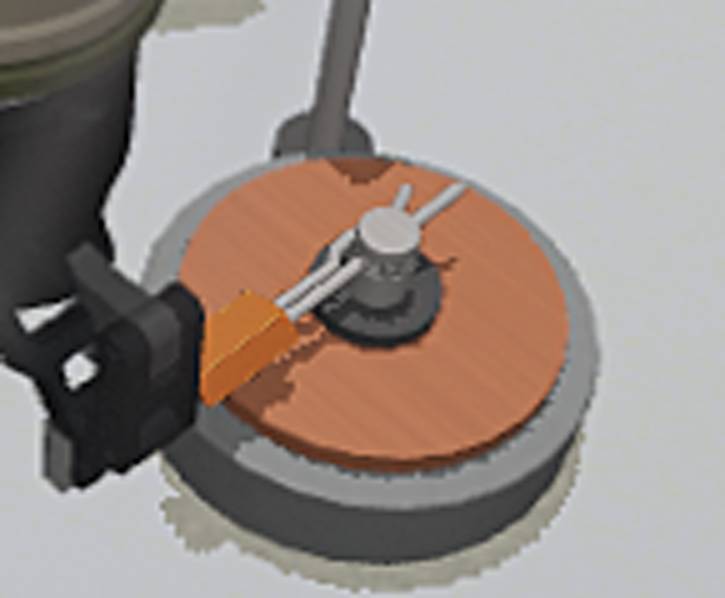

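View pics/w16.png

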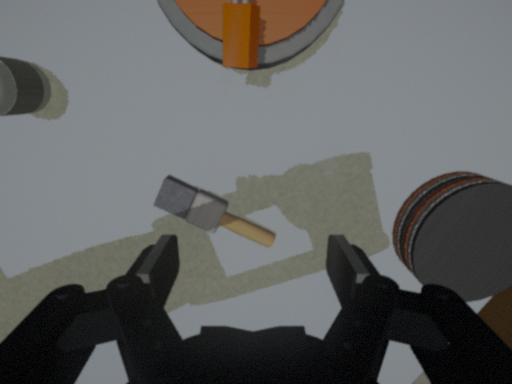

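View pics/t16.png

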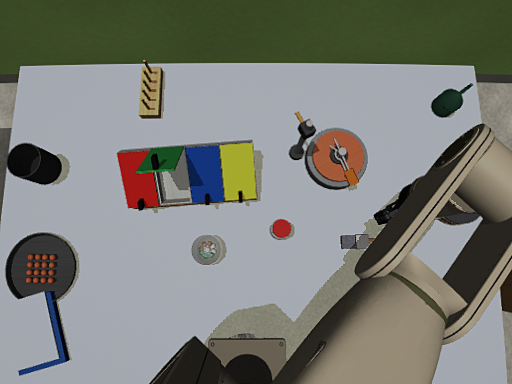

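The side zoom shows the leg through the spindle with its tip far out (460,188), the bow curling round the spindle on the far side, and the grip free. The top view shows the green lid open, with the others, the bowl, the jar and the brush in place. One numeric check of the seat:

```bash
python3 - <<'E'
from h import *
for f,c in [('s16',np.array([622.9,-264.7,0])),('t16',np.array([624,-263.2,0])),('w16',np.array([621,-264.6,0]))]:
    d=load(f); W=cloud(d); hsv=cv2.cvtColor(d['color'],cv2.COLOR_BGR2HSV); H,S,V=[hsv[...,i].astype(int) for i in range(3)]
    a=(W-c)@u; b=(W-c)@v; Z=W[...,2]
    m=(H>8)&(H<22)&(S>180)&(Z>78)&(Z<130)&(a<-30)&(a>-130)&(abs(b)<30)
    if m.sum()>10: print(f,'grip',m.sum(),'a',np.percentile(a[m],[1,50,99]).round(1),'b',np.percentile(b[m],[1,99]).round(1),'z',np.percentile(Z[m],[1,99]).round(1))
    m=(a>16)&(a<70)&(abs(b)<30)&(Z>80)&(Z<125)
    if m.sum()>5: print('  far leg/bow a max',np.percentile(a[m],[98,100]).round(1),'b',np.percentile(b[m],[1,50,99]).round(1),'z',np.percentile(Z[m],[5,50,95]).round(1))
E
```

```text
s16 grip 254 a [-95.3 -70.9 -52.7] b [-6.1 19.4] z [ 85.3 102.1]
  far leg/bow a max [43.4 44.1] b [-3.4  0.3 17.7] z [ 93.1 101.2 104. ]
t16 grip 145 a [-93.8 -72.1 -52.1] b [-6.7 19.7] z [ 87.7 104.2]
  far leg/bow a max [40.4 42. ] b [-2.6  1.5 17.4] z [ 90.9  98.8 106.4]
w16 grip 2108 a [-94.1 -70.3 -51.7] b [-6.8 20.7] z [ 86.5 102.5]
```

Both cameras put the clip about 3 mm short of centred (grip middle at −72.5, tip at +44 mm). I'll mend that with a gentle push on the grip's rear face using closed fingers.

```bash
sed -i 's/^sp=.*/sp=np.array([622.,-264.6,0])/' h.py; python3 - <<'E'
from h import *
for a in (135,118):
    g=sp-a*u+7*v; g[2]=107
    plan(tool(-zh,-v),g)
E
```

```text
t 20.15 turn total (/0.1) [-0.   -0.   -0.01] |deg| 0.0 shift after (/75) [-0.744  1.358 -0.096] mm [-55.8 101.9  -7.2] | shift before (/75) [-0.743  1.358 -0.097] tcp [ 499.9 -322.6  262. ] grasp now [ 454.3 -355.4  208.9]
t 20.15 turn total (/0.1) [-0.   -0.   -0.01] |deg| 0.0 shift after (/75) [-0.97   1.358 -0.096] mm [-72.8 101.9  -7.2] | shift before (/75) [-0.97   1.359 -0.097] tcp [ 514.8 -314.5  262. ] grasp now [ 454.3 -355.4  208.9]
```

```bash
python3 -m inch '[[[0,0,0.1,-0.02,0,0,0],[0,0,0.3,-0.04,0,0,0],[0,0,0.3,-0.036,0,0,0],[0,-0.1,0.3,0,0,0,0],[0,-0.2,0.25,0,0,0,0],[0,-0.2,0.108,0,0,0,0],[0,-0.2,0,0,0,0,0],[0,-0.15,0,0,0,0,0],[0,-0.1,0,0,0,0,0],[0,0,0,0,0,0,0],[0,0,0,0,0,0,0]]]'; python3 - <<'E'
from h import *
s,R,p=st(); print(s['ft_force'].round(2),s['width'])
g=sp-102.5*u+7*v; g[2]=107
plan(tool(-zh,-v),g)
d=snap('wrist','w17'); e=snap('side','s17')
c=cv2.resize(e['color'][215:345,255:400],None,fx=5,fy=4.6,interpolation=cv2.INTER_CUBIC); cv2.imwrite('pics/s17z.png',c)
E
```

```text
t: 21.07
ee_pos: [513.5, -315.6, 262.6]
ee_rot: [-0.174, 0.173, -0.685, 0.686]
ft_force: [-0.3, -0.7, -0.6]
width: -0.1
[-0.29 -0.68 -0.56] -0.09534579936137738
t 21.07 turn total (/0.1) [-0.02  0.01 -0.  ] |deg| 0.1 shift after (/75) [-0.229  0.008 -0.005] mm [-17.2   0.6  -0.3] | shift before (/75) [-0.229  0.008 -0.004] tcp [ 528.5 -307.1  262. ] grasp now [ 513.7 -315.8  107.6]
```

View pics/w17.png

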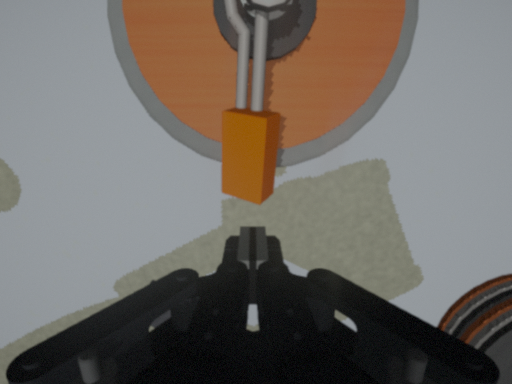

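View pics/s17z.png

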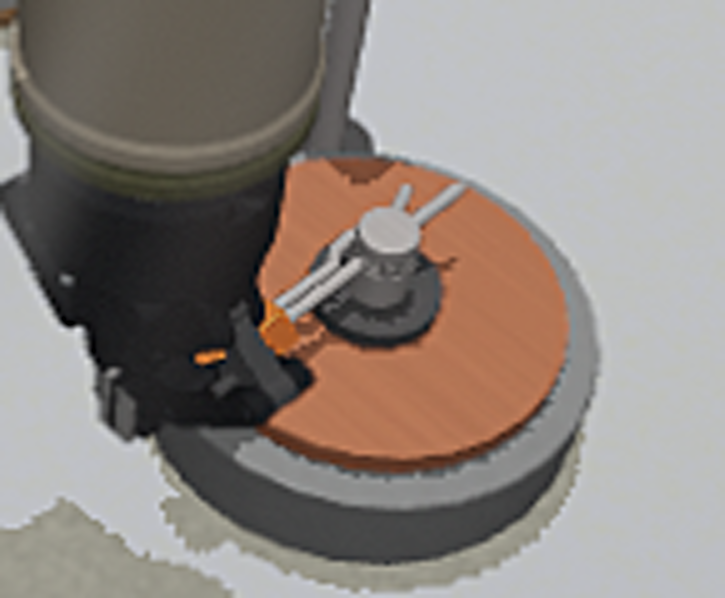

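The fingers stand behind the grip (rear edge at row ~200, pads from row 228), roughly in line with it.

```bash
python3 - <<'E'
from h import *
d=load('w17'); W=cloud(d); s,R,p=st(); T=(W-p)@R.as_matrix()
hsv=cv2.cvtColor(d['color'],cv2.COLOR_BGR2HSV); H,S,V=[hsv[...,i].astype(int) for i in range(3)]
m=(H>5)&(H<20)&(S>150)&(T[...,1]<200); q=T[m]; print('grip tool x',np.percentile(q[:,0],[1,99.5]),'y',np.percentile(q[:,1],[1,99]),'z of rear',np.percentile(q[q[:,0]>np.percentile(q[:,0],85)][:,2],[2,98]))
f=T[(np.arange(384)[:,None]>215)&(abs(T[...,2])<14)&(T[...,1]>125)&(T[...,1]<178)]; print('finger x',np.percentile(f[:,0],[.5,2]),'y max',f[:,1].max())
for y0 in (130,145,160,170):
    k=f[abs(f[:,1]-y0)<4]; 
    if len(k): print(y0,k[:,0].min().round(1))
E
```

```text
grip tool x [-123.76183862  -18.75160553] y [159.941113   199.98698404] z of rear [-14.8698637   16.88892995]
finger x [-13.99183259 -13.72720362] y max 169.94099462511008
130 -14.4
145 -12.1
160 -11.9
170 -11.7
```

```bash
python3 -m inch '[[[0,-0.04,0,0,0,0,0],[0,-0.03,0,0,0,0,0],[0,-0.02,0,0,0,0,0],[0,-0.02,0,0,0,0,0],[0,-0.015,0,0,0,0,0],[0,0,0,0,0,0,0]]]'; python3 - <<'E'
from h import *
s,R,p=st(); print(s['ft_force'].round(2),s['ft_force']@u)
g=sp-102.5*u+7*v; g[2]=107
plan(tool(-zh,-v),g)
snap('wrist','w18')
E
```

```text
t: 21.67
ee_pos: [521.1, -311.1, 261.5]
ee_rot: [-0.173, 0.173, -0.686, 0.686]
ft_force: [-0.9, -0.2, -0.0]
width: -0.0
[-0.85 -0.22 -0.05] -0.8575829493317685
t 21.67 turn total (/0.1) [ 0. -0.  0.] |deg| 0.0 shift after (/75) [-0.111 -0.007 -0.   ] mm [-8.3 -0.5 -0. ] | shift before (/75) [-0.111 -0.007 -0.   ] tcp [ 528.5 -307.1  262. ] grasp now [ 521.1 -311.1  106.5]
```

View pics/w18.png

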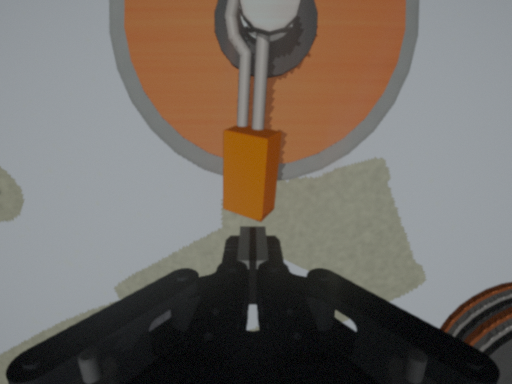

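The fingers have not reached it yet (rear edge row 218, pads row 228). I'll go on in small steps.

```bash
python3 -m inch '[[[0,-0.03,0,0,0,0,0],[0,-0.02,0,0,0,0,0],[0,-0.02,0,0,0,0,0],[0,-0.01,0,0,0,0,0],[0,0,0,0,0,0,0]]]'; python3 - <<'E'
from h import *
s,R,p=st(); print(s['ft_force'].round(2),s['ft_force']@u)
g=sp-102.5*u+7*v; g[2]=107
plan(tool(-zh,-v),g)
snap('wrist','w19')
E
```

```text
t: 22.13
ee_pos: [526.1, -308.4, 261.3]
ee_rot: [0.173, -0.174, 0.686, -0.686]
ft_force: [-3.4, -2.0, -0.4]
width: 0.0
[-3.44 -2.03 -0.38] -3.9935874001870366
t 22.13 turn total (/0.1) [ 0.   -0.    0.01] |deg| 0.1 shift after (/75) [-0.036 -0.01   0.   ] mm [-2.7 -0.7  0. ] | shift before (/75) [-0.036 -0.01   0.   ] tcp [ 528.5 -307.1  262. ] grasp now [ 525.9 -308.4  106.3]
```

View pics/w19.png

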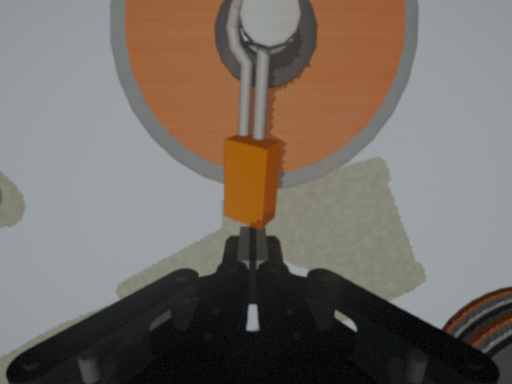

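Contact made, with 4 N resisting. I'll push about 3 mm more.

```bash
python3 -m inch '[[[0,-0.014,0,0,0,0,0],[0,-0.014,0,0,0,0,0],[0,-0.012,0,0,0,0,0],[0,0,0,0,0,0,0],[0,0,0,0,0,0,0]]]'; python3 - <<'E'
from h import *
s,R,p=st(); print(s['ft_force'].round(2),s['ft_force']@u)
g=sp-102.5*u+7*v; g[2]=107
plan(tool(-zh,-v),g)
snap('wrist','w20'); e=snap('side','s20')
for f in ['w19','w20']:
    d=load(f); W=cloud(d); hsv=cv2.cvtColor(d['color'],cv2.COLOR_BGR2HSV); H,S,V=[hsv[...,i].astype(int) for i in range(3)]
    a=(W-sp)@u; b=(W-sp)@v; Z=W[...,2]; m=(H>8)&(H<22)&(S>180)&(Z>78)&(Z<130)&(a<-30)&(a>-130)&(abs(b)<30)
    print(f,'grip a',np.percentile(a[m],[1,50,99]).round(1),'z',np.percentile(Z[m],[1,99]).round(1))
e=load('s20'); W=cloud(e); c=np.array([622.9,-264.7,0]); a=(W-c)@u; b=(W-c)@v; Z=W[...,2]; m=(a>16)&(a<70)&(abs(b)<30)&(Z>80)&(Z<125); print('tip',np.percentile(a[m],[98,100]))
E
```

```text
t: 22.6
ee_pos: [528.9, -306.9, 261.5]
ee_rot: [-0.173, 0.173, -0.686, 0.686]
ft_force: [-4.2, -2.0, 0.3]
width: -0.4
[-4.24 -2.03  0.29] -4.696700460409779
t 22.6 turn total (/0.1) [-0. -0.  0.] |deg| 0.0 shift after (/75) [ 0.006 -0.007 -0.001] mm [ 0.5 -0.5 -0.1] | shift before (/75) [ 0.006 -0.007 -0.001] tcp [ 528.5 -307.1  262. ] grasp now [ 528.9 -307.   106.5]
w19 grip a [-93.1 -68.1 -49.6] z [ 85.8 102.1]
w20 grip a [-89.7 -64.8 -46.2] z [ 85.9 102.5]
tip [45.83316738 47.19085319]
```

The clip advanced about 3 mm: grip centre at −68 to −70, tip at +47. I'll back off and check.

```bash
python3 -m inch '[[[0,0.05,0,0,0,0,0],[0,0.2,0,0,0,0,0],[0,0.3,-0.1,0,0,0,0],[0,0.3,-0.3,0,0,0,0],[0,0.3,-0.4,0,0,0,0],[0,0.3,-0.4,0,0,0,0],[0,0.3,-0.3,0,0,0,0],[0,0.2,0,0,0,0,0],[0,0,0,0,0,0,0],[0,0,0,0,0,0,0],[0,0,0,0,0,0,0]]]'
python3 - <<'E'
from h import *
s,R,p=st(); print(s['t'],s['ft_force'].round(2))
e=snap('side','s21'); t=snap('top','t21'); cv2.imwrite('pics/s21z.png',cv2.resize(e['color'][215:345,255:400],None,fx=5,fy=4.6,interpolation=cv2.INTER_CUBIC))
for f,c in [('s21',np.array([622.9,-264.7,0])),('t21',np.array([624,-263.2,0]))]:
    d=load(f); W=cloud(d); hsv=cv2.cvtColor(d['color'],cv2.COLOR_BGR2HSV); H,S,V=[hsv[...,i].astype(int) for i in range(3)]
    a=(W-c)@u; b=(W-c)@v; Z=W[...,2]
    m=(H>8)&(H<22)&(S>180)&(Z>78)&(Z<130)&(a<-30)&(a>-130)&(abs(b)<30)
    print(f,'grip',m.sum(),'a',np.percentile(a[m],[1,50,99]).round(1),'b',np.percentile(b[m],[1,99]).round(1),'z',np.percentile(Z[m],[1,99]).round(1))
    m=(a>16)&(a<70)&(abs(b)<30)&(Z>80)&(Z<125); print('  tip',np.percentile(a[m],[98,100]).round(1))
E
```

```text
t: 23.62
ee_pos: [400.0, -376.0, 373.3]
ee_rot: [0.173, -0.173, 0.686, -0.685]
ft_force: [0.4, -0.5, -1.1]
width: -0.2
23.6167 [ 0.41 -0.51 -1.13]
s21 grip 225 a [-91.6 -67.6 -49.7] b [-6.3 19.5] z [ 82.4 103. ]
  tip [45.7 46.9]
t21 grip 146 a [-89.5 -68.5 -48.1] b [-6.9 19.6] z [ 85.3 104.6]
  tip [46.2 49.1]
```

View pics/s21z.png

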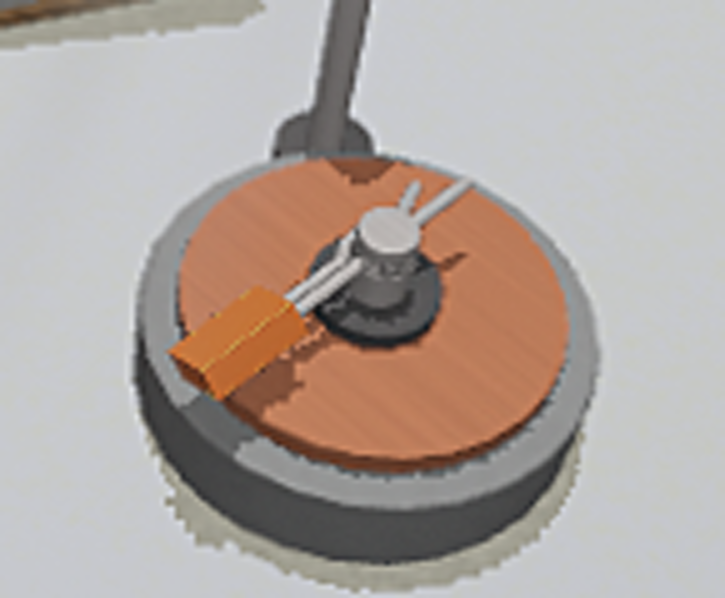

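View pics/s21.png

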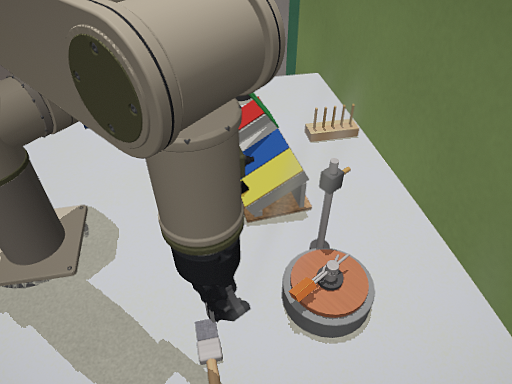

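The clip sits through the spindle and is centred to about 1 mm (grip −69 to −70.5, tip about +47), with the bow over the spindle and the robot clear of everything.

```bash
python3 -c "
from bench import bot
print(bot.sign_off())"
```

```text
the job is handed in; nothing more can be done
None
```

I swung the green lid open to about 1.5 rad and lifted the R-clip out by its grip. I then pushed its leg through the spindle's cross hole until the bow snapped over, let go and backed off. The job was handed in at about 24 s of the 59 s.

- **Seating:** after I let go, the clip sat about 3 mm short of centre, which I mended with a gentle push of about 5 N on the back of the grip. The side and top cameras then put the grip's middle 69–71 mm from the spindle axis (70 expected) and the leg tip at about +47 mm (48 expected). So the clip is centred to about 1–2 mm.
- **Hang of the clip:** once free, it droops, yaws and rolls by a few degrees within the hole's clearance. The bow was still round the spindle in the last picture.
- **Forces:** no more than about 10 N in any reading I took at the wrist, and about 1 N once clear, which is sensor noise.
- **Bystanders:** the other three lids were shut, and the bowl, jar and brush looked undisturbed in the full top view taken just before the mending push. In the last side view the arm hid the bowl and jar.
- **Disagreement:** the cameras differed by 2–4 mm on absolute positions, so I aligned the clip to the spindle within single views.

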